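Nip up the centre nuts of drive sprockets in a toggle-clamp holding jig

ROBOT

A 7-joint arm with a two-finger parallel gripper is mounted at the origin on the work surface. World frame = base frame: x ahead of the robot, y to its left, z up, the work surface at z = 0. Lengths are in m, angles in rad, forces in N, time in s.
With the tool pointing down it reaches from about 0.4 to 0.85 m from the base axis. Payload 10.4 kg.
Tool frame: the origin (TCP) lies between the finger pads; the fingertips stand 11 mm ahead of it and the grasp point (between the pads) lies 8 mm behind it (r.tcp_to_tips is the distance from the TCP to the fingertips, in m); z points along the fingers, y is the line along which they close (so a half turn about z gives the same grasp; the last joint's range is limited). The gripper opens to 87 mm and grips with 3 to 60 N. Pads are 19 mm wide; open, the fingers measure 117 mm over their backs; the gripper's body (75 mm by 190 mm) begins 51 mm behind the grasp point.
Start: joints at [1.114, 0.332, -0.065, 1.46, 0.022, 1.35, -0.088], TCP at [0.263, -0.567, 0.2] pointing down, gripper open.
Joint ranges: [-2.6, 2.6], [-0.5, 2.12], [-1.47, 1.34], [0.16, 2.42], [-1.27, 4.41], [0.06, 2.06], [-2.6, 2.6]. Speed limits (rad/s): [2.22, 2.22, 2.79, 2.79, 3.14, 3.14, 3.14].

INTERFACE

Orientations are given as a unit quaternion [x, y, z, w].
In Python, from bench import r gives the robot as it stands. The module is installed in compiled form; this text tells all that it offers.
- The arm moves only by the shell command python3 -m crank 'ROWS' [FORCE]. ROWS is JSON, a list of rows, each an object of numbers: "claw": the closure, from -1 (fully open) to 1 (shut); "dx", "dy", "dz": the shift along the tool's x, y, z each as a share of 3 cm, from -1 to 1; "ax", "ay", "az": the turn, a rotation vector about the tool's x, y, z each as a share of 6 degrees, from -1 to 1. A call has 1 to 8 rows; each row shifts and turns the commanded pose from where the row before left it, along the tool's axes as they then stand; what a row does not reach is not made up. A row lasts 1/12 s, in which the tool goes at most 41.7 mm and 7.16 degrees, less where a joint would pass 70% of its speed; a pose out of reach is approached as far as the arm can. A call with a number of a shift or a turn outside -1 to 1 is refused whole. A call with a gripper value outside its range is refused whole. The fingers move at their own pace and stop on an object; FORCE is the grip in N (left out, the last holds). Time passes only in rows, so rows that do not move let the fingers close. It gives the time, the measured TCP pose, the force, the opening and the grip force at its end, in the units of the state.
- r.read_state(): the state, without advancing time (a new reading comes with each control period).
- r.camera(name): name is "scene" or "top"; returns a dict with "color" (480x640x3 uint8, red, green, blue), "mtx" (3x3 intrinsics, pixels), "k1" (the pictures are not rectified: a ray, as slopes to the right and down, at radius r is drawn at 1 + k1 r^2 times it, then the intrinsics apply), "R" (3x3) and "t" (3): a world point X has camera coordinates R X + t. Camera axes: x right, y down, z forward; pixel columns grow to the right and rows downward; lengths in m; the calibration is good to about 2 mm. A picture is of the moment at which its call begins. There is no depth.
- r.close_job(): hands the job in; it is judged then, once.
The state is a dict: "time": time; "joint_positions": joint angles; "joint_vel": joint speeds; "joint_torque": joint torques, N m; "ee_pos": TCP position; "eef_rot": TCP orientation; "ft_force": force on the tool from outside, world axes, zero at the start; "torque": the same for the moment, N m; "width": finger opening in m; "grip_force": force on a finger pad.
Only numpy, scipy, OpenCV 4.12 (cv2) and the standard library are available. Lean on these libraries where they do the work, as an engineer would, in place of code of your own. Each camera call takes 0.05 s, during which the arm holds its last target. There are 200 camera calls.

TASK

One or two motorcycle drive sprockets lie on the bench with their big centre nuts still loose. Put each in turn, nut up, in the bore of the holding jig, swing the toggle clamp over centre onto its rim so that it cannot spin, screw the nut clockwise until it is fully home, swing the clamp back and lay the sprocket flat, nut up, in the shallow tray. Turn a nut only while its sprocket is clamped, and leave the clamp swung open at the end.

Things in the scene. Friction and masses are not known exactly. Their poses are not given: they have to be found in the camera images.
- nut_a_centre (a point): Centre (half-way up) of the hex nut on top of sprocket A; None if that sprocket is absent today. z up out of the sprocket along the nut's axis. The nut is 32 mm across flats, 37 mm over corners, 26 mm tall; flats face +-x and every 60 deg from there. It is what to lift the sprocket by. 40 mm above the bench when the sprocket stands on the bench
- nut_b_centre (a point): The same point of the hex nut of sprocket B, with the same sizes; None if absent
- sprocket_a: Sprocket A, steel, 24 teeth, 128 mm over the teeth, 0.4 to 0.65 kg. Origin: centre of the bottom end of its 36 mm diameter sleeve, on which it stands; z up. From there up: plate underside 12 mm, plate top 19 mm, then a 30 mm diameter collar to 27 mm, then the nut (27 to 53 mm). None if absent
- sprocket_b: Sprocket B: 26 teeth, 138 mm over the teeth, otherwise as A. None if absent
- nut_a (a joint): How far nut A is screwed on its own sprocket (rad), growing as the nut turns clockwise seen from above relative to the sprocket; starts at 0 to 0.4, meets its stop (fully home) at 2.6. It drags with about 0.3 N m, so an unbraced sprocket spins along with its nut and this value stays. None if absent
- nut_b (a joint): The same for nut B
- nest (a point): Centre of the jig's bore, level with its four white slippery rest pads, 26 mm above the bench. z up, x towards the toggle clamp behind. Bore 42 mm in diameter, through a 156 x 156 mm aluminium block whose top is 2 mm below the pads; pads 53 mm from the bore's centre. A seated sprocket has its sleeve in the bore, its plate on the pads and its nut centre 28 mm above this point
- clamp_foot: Tip of the rubber foot (12 mm in diameter) under the end of the clamp arm. Locked, it presses with 10 to 20 N on the plate's top, 53 mm from the bore's centre along the nest's x; the arm then reaches in to 45 mm from the bore's centre and lies 24 to 42 mm above the nest point. Open, the foot stands 90 mm from the bore's centre, 115 mm above the nest point, the arm's top 130 mm above it
- handle_hinge (a point): Hinge of the toggle clamp's handle, fixed on the jig 174 mm along the nest's x from the bore's centre and 77 mm above the nest point. Its axis is the nest's y: the handle swings in the nest's x-z plane
- handle_grip (a point): Middle of the black T-bar on the end of the clamp's handle, 80 mm from the hinge. The bar is round, 14 mm in diameter and 100 mm long, level along the nest's y (50 mm to either side); the 10 mm rod of the handle joins it in the middle, so take or push the bar on one half, about 30 mm from the middle. It may turn between the fingers as the handle swings
- clamp_handle (a joint): Clamp handle (rad). 0: open, handle leaning 1.37 back from upright (away from the nest), arm standing up. 1.37: locked, handle upright at its stop, arm level. Over centre at 1.30. On a seated sprocket the foot meets it at about 1.0; pushing over centre takes 10 to 20 N at the grip, pulling back less. Elsewhere it stays where left (0.15 N m friction); the arm follows
- tray: Shallow dark sheet-steel tray with a rubber liner, fixed to the bench; 320 mm along its x, 200 mm along its y, origin at the centre of its underside, floor 4 mm up, rim 12 mm up, walls 4 mm. A sprocket standing in it has its nut centre 44 mm above the bench and its plate above the rim
Not all that is in view belongs to the job. What is shaped like the sprocket_a but brown or purple is not meant.

How it is judged:
By the outcome, as a careful person would: the job done as asked, in the order asked, and still so for the second after the job is handed in, with the robot touching nothing.
Of sprocket_a, sprocket_b only 1 to 2 are there at a start; the rules pass over those that are not, and their reading is None.
At some moment in a run one of sprocket_a, sprocket_b may be knocked a few centimetres aside while the robot is not near it.
Once in a run the grip may slacken for a moment while it holds something.
It also fails if it takes over 210 s, if anything falls off the work surface, if the arm or the gripper's body presses on something with over 40 N, if the wrist force passes 120 N, or if a joint passes its speed limit or range.

## Working session

There is one attempt and no reset: what is moved stays moved. The work goes in short steps, Python scripts to look and compute and a shell command to move; the robot and the scene stay as the last step left them, time stands still between calls to the robot, and variables do not carry over. Pictures are saved under pics/ and viewed, at most 14 in all, crops included, and the job is handed in when it is done.

```bash
mkdir -p pics; cat > h.py <<'E'
import numpy as np, cv2
from bench import r
from scipy.spatial.transform import Rotation as Ro
def ray(c,u,v):
    p=cv2.undistortPoints if 0 else None
    K=np.array(c["mtx"]);d=np.array([(u-K[0,2])/K[0,0],(v-K[1,2])/K[1,1]]);s=d.copy()
    for _ in range(20): s=d/(1+c["k1"]*(s@s))
    R=np.array(c["R"]);return -R.T@np.array(c["t"]),R.T@np.array([s[0],s[1],1])
def onz(c,u,v,z):
    o,d=ray(c,u,v);return o+d*(z-o[2])/d[2]
def proj(c,X):
    R=np.array(c["R"]);p=R@np.array(X)+np.array(c["t"]);s=p[:2]/p[2];s=s*(1+c["k1"]*(s@s));K=np.array(c["mtx"])
    return K[0,0]*s[0]+K[0,2],K[1,1]*s[1]+K[1,2]
def snap(n,f):
    c=r.camera(n);cv2.imwrite(f"pics/{f}.png",c["color"][:,:,::-1]);return c
def tool():
    s=r.read_state();return np.array(s["ee_pos"]),Ro.from_quat(s["eef_rot"])
def go(X,yaw=None):
    p,q=tool();d=q.inv().apply(np.array(X)-p)
    print("tool delta mm",(d*1000).round(1),"units",(d/0.03).round(2),"yaw(y axis) deg",yawy().round(1))
    M=q.as_matrix();print("z axis",M[:,2].round(3))
def yawy():
    M=tool()[1].as_matrix();return np.degrees(np.arctan2(M[1,1],M[0,1]))
E
python3 - <<'E'
from h import *
for n in("scene","top"):
    c=snap(n,n+"0");print(n,c["mtx"],c["k1"],np.round(-np.array(c["R"]).T@np.array(c["t"]),3),np.round(c["R"],3).tolist())
print(r.read_state(),r.tcp_to_tips)
E
```

```text
scene [[542.6950143    0.         316.50984294]
 [  0.         542.6950143  242.49241036]
 [  0.           0.           1.        ]] -0.027497167551419715 [ 1.287 -1.152  0.939] [[0.828, 0.56, -0.007], [0.305, -0.461, -0.833], [-0.47, 0.688, -0.553]]
top [[511.44411109   0.         322.4908652 ]
 [  0.         511.44411109 235.79365717]
 [  0.           0.           1.        ]] 0.022778039148166247 [ 0.282 -0.093  1.457] [[-0.068, -0.998, 0.002], [-0.974, 0.066, -0.216], [0.215, -0.017, -0.976]]
{'time': 0.1, 'joint_positions': array([ 1.11440159,  0.33279553, -0.06470498,  1.46086469,  0.02162252,
        1.34988775, -0.0884705 ]), 'joint_vel': array([ 0.00044261, -0.00070464, -0.00123982, -0.00152741,  0.0014536 ,
       -0.00053609,  0.00079567]), 'joint_torque': array([ 2.54892628e-03, -6.24543500e+01,  2.52891798e-02, -3.90713060e+01,
       -6.14511967e-02,  3.66018189e-02,  7.18087358e-05]), 'ee_pos': array([ 0.2625318 , -0.56677525,  0.19893823]), 'eef_rot': array([ 9.76563346e-01,  2.15229263e-01, -1.72975178e-04, -6.05318302e-04]), 'ft_force': array([-0.06814264,  0.21488687, -0.27478132]), 'torque': array([0.01909461, 0.00020796, 0.05634079]), 'grip_force': 0.0, 'width': 0.08668871390975845} 0.011
```

View pics/scene0.png

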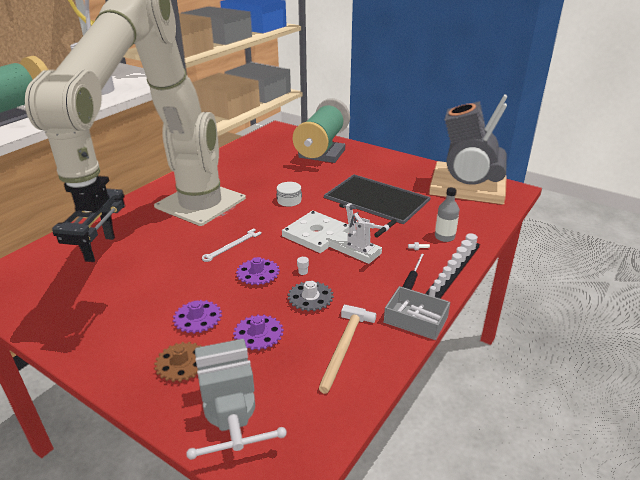

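View pics/top0.png

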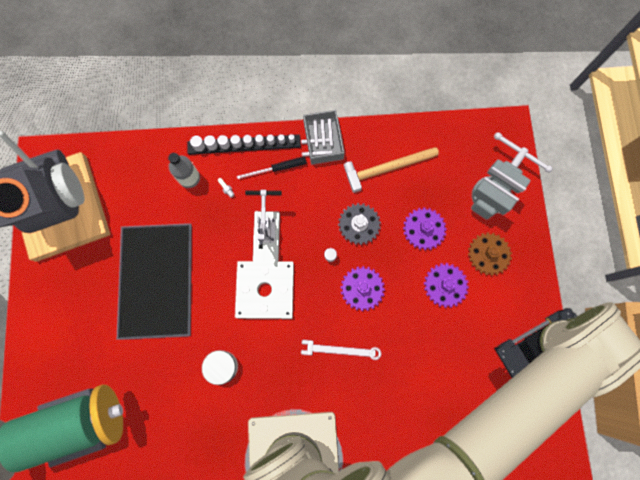

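The scene holds one real sprocket, grey with a steel nut, at about (360,224) in top and (311,292) in scene. The purple and brown ones are decoys. The jig bore is at top (265,290), the clamp T-bar at top (263,193), and the tray at top (155,280).

```bash
python3 - <<'E'
from h import *
t=r.camera("top");s=r.camera("scene")
a=cv2.resize(t["color"][195:255,325:395],None,fx=5.7,fy=5.7,interpolation=2)
b=cv2.resize(s["color"][265:325,276:346],None,fx=5.7,fy=5.7,interpolation=2)
a2=cv2.resize(t["color"][180:325,225:305],(399,723//2*1),interpolation=2) if 0 else None
cv2.imwrite("pics/crop1.png",np.hstack([a,b])[:,:,::-1])
def big(m,x0,x1,y0,y1):
    z=np.zeros_like(m);z[y0:y1,x0:x1]=m[y0:y1,x0:x1]
    n,l,st,ce=cv2.connectedComponentsWithStats(z);i=1+np.argmax(st[1:,4]);return (l==i).astype(np.uint8)
ti=t["color"].astype(int);si=s["color"].astype(int)
red=lambda i:((i[...,0]>90)&(i[...,1]<60)).astype(np.uint8)
# sprocket plate top z=.019 in top; nut top z .053
for nm,c,i,bx in(("top",t,ti,(330,390,198,250)),("scene",s,si,(280,340,265,320))):
    m=big(1-red(i),*bx);k=cv2.findContours(m,0,1)[0][0]
    e=cv2.fitEllipse(cv2.convexHull(k));print(nm,"plate",e[0],onz(c,*e[0],.0155).round(4))
    g=big(((i.min(2)>125)).astype(np.uint8),*bx);M=cv2.moments(g,True);u=M["m10"]/M["m00"],M["m01"]/M["m00"]
    print(" nut blob",u,M["m00"],onz(c,*u,.053).round(4),onz(c,*u,.040).round(4))
# jig block top z=.024
m=big((ti.min(2)>150).astype(np.uint8),230,300,180,325)
ys,xs=np.nonzero(m);m2=m.copy();m2[:262]=0
k=max(cv2.findContours(m2,0,1)[0],key=cv2.contourArea);rc=cv2.minAreaRect(k)
print("block",rc,[onz(t,*p,.024).round(4).tolist() for p in cv2.boxPoints(rc)],onz(t,*rc[0],.024))
h=big(((ti[...,0]<165)|(ti[...,1]<100)).astype(np.uint8),252,278,278,302);M=cv2.moments(h,True);u=M["m10"]/M["m00"],M["m01"]/M["m00"]
print("bore",u,M["m00"],onz(t,*u,.024))
m=big((ti.max(2)<70).astype(np.uint8),110,200,215,345);k=max(cv2.findContours(m,0,1)[0],key=cv2.contourArea);rc=cv2.minAreaRect(k)
print("tray",rc,[onz(t,*p,.012).round(4).tolist() for p in cv2.boxPoints(rc)],onz(t,*rc[0],.012))
m=big((ti.max(2)<80).astype(np.uint8),235,295,183,202);k=max(cv2.findContours(m,0,1)[0],key=cv2.contourArea);rc=cv2.minAreaRect(k)
print("bar",rc,onz(t,*rc[0],.119))
E
```

```text
top plate (359.0576477050781, 223.32958984375) [ 0.6297 -0.226   0.0155]
 nut blob (359.04453441295544, 222.51417004048582) 247.0 [ 0.623  -0.2227  0.053 ] [ 0.6262 -0.2239  0.04  ]Traceback (most recent call last):
  File "<stdin>", line 15, in <module>
cv2.error: OpenCV(4.12.0) /io/opencv/modules/imgproc/src/shapedescr.cpp:361: error: (-201:Incorrect size of input array) There should be at least 5 points to fit the ellipse in function 'fitEllipseNoDirect'
```

View pics/crop1.png

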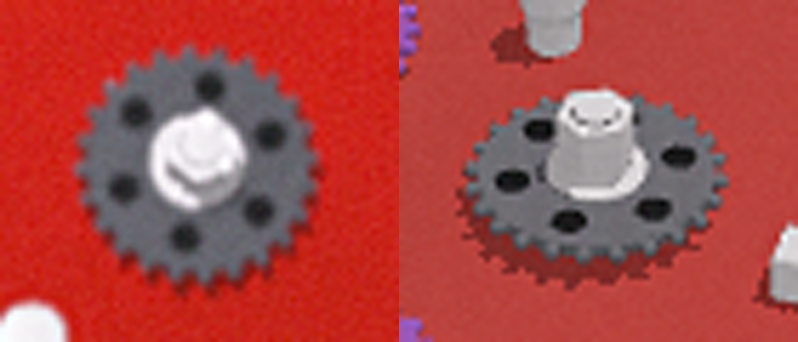

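```bash
python3 - <<'E'
from h import *
t=r.camera("top");s=r.camera("scene")
def big(m,x0,x1,y0,y1):
    z=np.zeros_like(m);z[y0:y1,x0:x1]=m[y0:y1,x0:x1]
    n,l,st,ce=cv2.connectedComponentsWithStats(z);i=1+np.argmax(st[1:,4]);return (l==i).astype(np.uint8)
ti=t["color"].astype(int);si=s["color"].astype(int)
red=lambda i:((i[...,0]-i[...,1]>60)).astype(np.uint8)
for nm,c,i,bx in(("top",t,ti,(330,390,198,250)),("scene",s,si,(280,340,265,320))):
    m=big(1-red(i),*bx);k=max(cv2.findContours(m,0,1)[0],key=len)
    e=cv2.fitEllipse(cv2.convexHull(k));print(nm,"plate",e,onz(c,*e[0],.0155).round(4))
a=lambda c,u0,v0,w:cv2.resize(np.clip((c["color"][v0:v0+w,u0:u0+w].astype(float)-90)*1.55,0,255).astype(np.uint8),(399,399),interpolation=2)
A,B=a(t,348,211,24),a(s,298,278,24)
# project hex top outlines at trial yaws for reading (reference drawing)
cv2.imwrite("pics/crop2.png",np.hstack([A,B])[:,:,::-1])
m=(ti.min(2)>150).astype(np.uint8);m2=m.copy();m2[:262]=0
m2=big(m2,230,300,262,325);k=max(cv2.findContours(m2,0,1)[0],key=cv2.contourArea);rc=cv2.minAreaRect(k)
print("block",rc,[onz(t,*p,.024).round(4).tolist() for p in cv2.boxPoints(rc)],onz(t,*rc[0],.024))
h=big(((ti[...,0]<165)|(ti[...,1]<100)).astype(np.uint8),252,278,278,302);M=cv2.moments(h,True);u=M["m10"]/M["m00"],M["m01"]/M["m00"]
print("bore",u,M["m00"],onz(t,*u,.024))
m=big((ti.max(2)<90).astype(np.uint8),110,200,215,345);k=max(cv2.findContours(m,0,1)[0],key=cv2.contourArea);rc=cv2.minAreaRect(k)
print("tray",rc,[onz(t,*p,.012).round(4).tolist() for p in cv2.boxPoints(rc)],onz(t,*rc[0],.012))
m=big((ti.max(2)<80).astype(np.uint8),235,295,183,202);k=max(cv2.findContours(m,0,1)[0],key=cv2.contourArea);rc=cv2.minAreaRect(k)
print("bar",rc,onz(t,*rc[0],.119))
E
```

```text
top plate ((359.0560302734375, 223.56121826171875), (39.970306396484375, 41.86935043334961), 129.63671875) [ 0.629  -0.2259  0.0155]
scene plate ((310.1038513183594, 295.80499267578125), (30.290361404418945, 45.76661682128906), 88.42253112792969) [ 0.6331 -0.2268  0.0155]
block ((263.5, 290.0), (56.0, 57.0), 90.0) [[0.5387, 0.1351, 0.024], [0.5278, -0.026, 0.024], [0.371, -0.0175, 0.024], [0.3818, 0.1398, 0.024]] [0.45387527 0.05796164 0.024     ]
bore (263.8378378378378, 288.9121621621622) 148.0 [0.45685904 0.05688867 0.024     ]
tray ((153.5120391845703, 281.0001220703125), (69.8864974975586, 112.8231430053711), 0.6902771592140198) [[0.3533, 0.4647, 0.012], [0.6745, 0.4671, 0.012], [0.6585, 0.2661, 0.012], [0.3375, 0.2733, 0.012]] [0.50202182 0.36809969 0.012     ]
bar ((273.5, 192.5), (3.0, 13.0), 90.0) [0.7067221  0.00938341 0.119     ]
```

View pics/crop2.png

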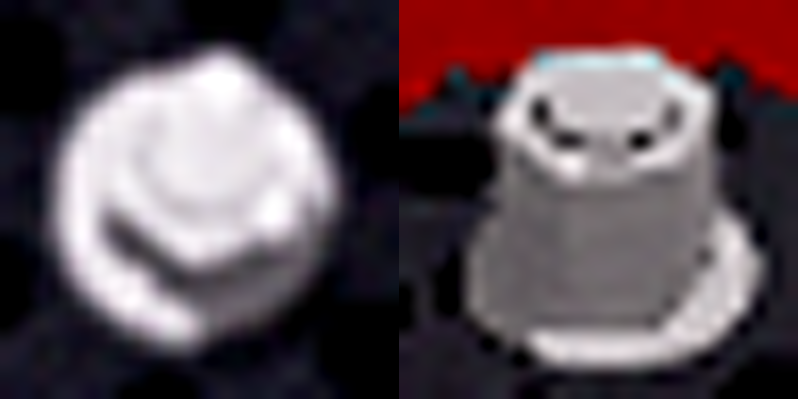

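The nut corners point roughly along world -8°, so its flats face 22°. I'll move above the sprocket now.

```bash
python3 -m crank '[{"dx":1,"dy":-0.32,"claw":-1},{"dx":1,"dy":-0.32,"claw":-1},{"dx":1,"dy":-0.32,"claw":-1},{"dx":1,"dy":-0.32,"claw":-1},{"dx":1,"dy":-0.32,"claw":-1},{"dx":1,"dy":-0.32,"claw":-1},{"dx":1,"dy":-0.32,"claw":-1},{"dx":1,"dy":-0.32,"claw":-1}]' 30
python3 -m crank '[{"dx":0.5,"dy":-0.16,"claw":-1},{"az":-1,"claw":-1},{"az":-1,"claw":-1},{"az":-1,"claw":-1},{"az":-1,"claw":-1},{"az":-1,"claw":-1},{"az":-1,"claw":-1},{"az":-1,"claw":-1}]'
python3 -m crank '[{"az":-1,"claw":-1},{"az":-1,"claw":-1},{"az":-1,"claw":-1},{"az":-1,"claw":-1},{"az":-1,"claw":-1},{"az":-1,"claw":-1},{"az":-1,"claw":-1},{"az":-0.5,"claw":-1}]'
python3 - <<'E'
from h import *
go([.631,-.2264,.2])
t=r.camera("top");s=r.camera("scene")
# check of hex yaw: nut corners projected
for yaw in(-8,):
  P=[(.6305+.0185*np.cos(np.radians(yaw+60*k)),-.226+.0185*np.sin(np.radians(yaw+60*k)),.053) for k in range(6)]
  print([((np.array(proj(t,p))+.5-[348,211])*16.6).round().tolist() for p in P]);print([((np.array(proj(s,p))+.5-[298,278])*16.6+[399,0]).round().tolist() for p in P])
A=cv2.resize(t["color"][180:325,222:304],(0,0),fx=4,fy=4,interpolation=2);B=cv2.resize(s["color"][195:275,275:400],(0,0),fx=3.6,fy=3.6,interpolation=2)
o=np.zeros((580,A.shape[1]+B.shape[1],3),np.uint8);o[:,:A.shape[1]]=A;o[:B.shape[0],A.shape[1]:]=B
cv2.imwrite("pics/jig.png",o[:,:,::-1]);print(o.shape)
E
```

```text
tool delta mm [ 477.4 -154.2   -0.5] units [15.91 -5.14 -0.02] yaw(y axis) deg -65.1
z axis [-0.  0. -1.]
[[213.0, 51.0], [117.0, 97.0], [110.0, 202.0], [201.0, 261.0], [298.0, 215.0], [304.0, 110.0]]
[[681.0, 160.0], [705.0, 90.0], [620.0, 43.0], [510.0, 65.0], [484.0, 135.0], [569.0, 183.0]]
(580, 778, 3)invalid input at $[0]: expected keys claw, dx, dy, dz, ax, ay, az
invalid input at $[0]: expected keys claw, dx, dy, dz, ax, ay, az
invalid input at $[0]: expected keys claw, dx, dy, dz, ax, ay, az
```

View pics/jig.png

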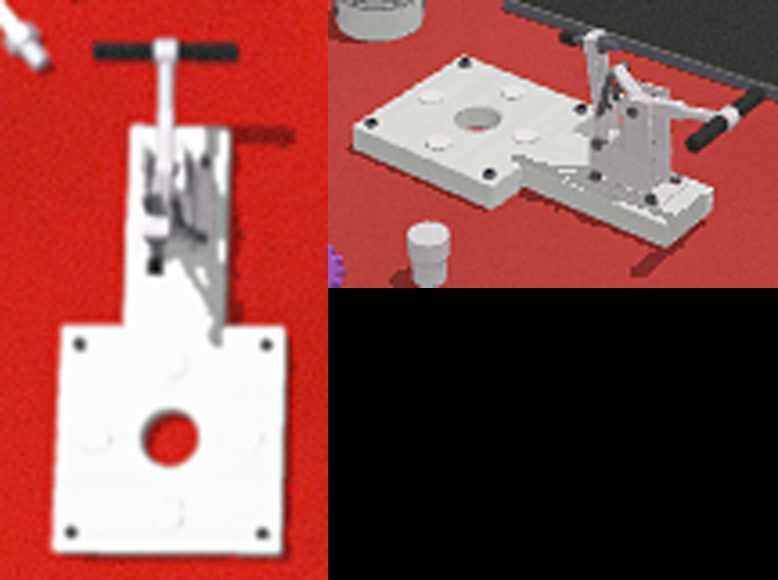

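The crop shows the jig bore at top-crop (170,437), screws at (80,345), (266,345), (71,533) and (262,533), and the T-bar centre at (165,51). The hex yaw prediction matches the picture. Rows need every key, so I'll move again.

```bash
python3 -m crank '[{"dx":1,"dy":-0.32,"dz":0,"ax":0,"ay":0,"az":0,"claw":-1},{"dx":1,"dy":-0.32,"dz":0,"ax":0,"ay":0,"az":0,"claw":-1},{"dx":1,"dy":-0.32,"dz":0,"ax":0,"ay":0,"az":0,"claw":-1},{"dx":1,"dy":-0.32,"dz":0,"ax":0,"ay":0,"az":0,"claw":-1},{"dx":1,"dy":-0.32,"dz":0,"ax":0,"ay":0,"az":0,"claw":-1},{"dx":1,"dy":-0.32,"dz":0,"ax":0,"ay":0,"az":0,"claw":-1},{"dx":1,"dy":-0.32,"dz":0,"ax":0,"ay":0,"az":0,"claw":-1},{"dx":1,"dy":-0.32,"dz":0,"ax":0,"ay":0,"az":0,"claw":-1}]' 30
python3 -m crank '[{"dx":1,"dy":-0.32,"dz":0,"ax":0,"ay":0,"az":0,"claw":-1},{"dx":1,"dy":-0.32,"dz":0,"ax":0,"ay":0,"az":0,"claw":-1},{"dx":1,"dy":-0.32,"dz":0,"ax":0,"ay":0,"az":0,"claw":-1},{"dx":1,"dy":-0.32,"dz":0,"ax":0,"ay":0,"az":0,"claw":-1},{"dx":1,"dy":-0.32,"dz":0,"ax":0,"ay":0,"az":0,"claw":-1},{"dx":1,"dy":-0.32,"dz":0,"ax":0,"ay":0,"az":0,"claw":-1},{"dx":1,"dy":-0.32,"dz":0,"ax":0,"ay":0,"az":0,"claw":-1},{"dx":0.9,"dy":-0.32,"dz":0,"ax":0,"ay":0,"az":0,"claw":-1}]' 30
python3 -m crank '[{"dx":0,"dy":0,"dz":0,"ax":0,"ay":0,"az":-1,"claw":-1},{"dx":0,"dy":0,"dz":0,"ax":0,"ay":0,"az":-1,"claw":-1},{"dx":0,"dy":0,"dz":0,"ax":0,"ay":0,"az":-1,"claw":-1},{"dx":0,"dy":0,"dz":0,"ax":0,"ay":0,"az":-1,"claw":-1},{"dx":0,"dy":0,"dz":0,"ax":0,"ay":0,"az":-1,"claw":-1},{"dx":0,"dy":0,"dz":0,"ax":0,"ay":0,"az":-1,"claw":-1},{"dx":0,"dy":0,"dz":0,"ax":0,"ay":0,"az":-1,"claw":-1},{"dx":0,"dy":0,"dz":0,"ax":0,"ay":0,"az":-0.5,"claw":-1}]'
python3 -m crank '[{"dx":0,"dy":0,"dz":0,"ax":0,"ay":0,"az":-1,"claw":-1},{"dx":0,"dy":0,"dz":0,"ax":0,"ay":0,"az":-1,"claw":-1},{"dx":0,"dy":0,"dz":0,"ax":0,"ay":0,"az":-1,"claw":-1},{"dx":0,"dy":0,"dz":0,"ax":0,"ay":0,"az":-1,"claw":-1},{"dx":0,"dy":0,"dz":0,"ax":0,"ay":0,"az":-1,"claw":-1},{"dx":0,"dy":0,"dz":0,"ax":0,"ay":0,"az":-1,"claw":-1},{"dx":0,"dy":0,"dz":0,"ax":0,"ay":0,"az":-1,"claw":-1},{"dx":0,"dy":0,"dz":0,"ax":0,"ay":0,"az":0,"claw":-1}]'
python3 - <<'E'
from h import *
go([.631,-.2264,.2])
t=r.camera("top");s=r.camera("scene")
cr=lambda x,y:(222+x/4-.5,180+y/4-.5)
cs=lambda x,y:(275+(x-328)/3.6-.5,195+y/3.6-.5)
S=[onz(t,*cr(*p),.024) for p in((80,345),(266,345),(71,533),(262,533))]
print("screws",np.round(S,4).tolist(),np.mean(S,0))
print("bore",onz(t,*cr(170,437),.024))
print("pads mean",np.mean([onz(t,*cr(*p),.026) for p in((181,370),(95,440),(254,440),(178,515))],0))
S2=[onz(s,*cs(*p),.024) for p in((464,62),(582,109),(372,122),(489,174))]
print("scene screws",np.round(S2,4).tolist(),np.mean(S2,0));print("bore",onz(s,*cs(478,119),.024))
for Q in(S,S2):
  d=Q[0]-Q[2]+Q[1]-Q[3];e=Q[0]-Q[1]+Q[2]-Q[3];print("yaw",np.degrees(np.arctan2(d[1],d[0])),np.degrees(np.arctan2(e[1],e[0]))-90)
b=onz(t,*cr(165,51),.119);print("bar",b,[onz(t,*cr(x,y),.119).round(4) for x,y in((93,52),(238,51))])
E
```

```text
time: 1.07
ee_pos: [0.4492, -0.3954, 0.1998]
eef_rot: [0.977, 0.215, 0.0, 0.0]
ft_force: [0.4, -0.3, -0.8]
width: 0.0872
grip_force: 0.0
time: 1.73
ee_pos: [0.6322, -0.2257, 0.1996]
eef_rot: [0.977, 0.215, 0.0, -0.0]
ft_force: [0.1, -0.3, -0.6]
width: 0.0868
grip_force: 0.0
time: 2.4
ee_pos: [0.6309, -0.2274, 0.1996]
eef_rot: [0.818, 0.575, -0.0, -0.0]
ft_force: [0.0, 0.6, 0.2]
width: 0.0872
grip_force: 0.0
time: 3.07
ee_pos: [0.6309, -0.2274, 0.1995]
eef_rot: [0.558, 0.83, -0.0, -0.0]
ft_force: [-0.5, 0.2, 0.1]
width: 0.0872
grip_force: 0.0
tool delta mm [ 0.9  0.5 -0.5] units [ 0.03  0.02 -0.02] yaw(y axis) deg 22.1
z axis [-0.  0. -1.]
screws [[0.5267, 0.1171, 0.024], [0.5178, -0.0141, 0.024], [0.3954, 0.1277, 0.024], [0.3864, -0.0044, 0.024]] [0.4565708  0.05656011 0.024     ]
bore [0.45728281 0.05641621 0.024     ]
pads mean [0.45393497 0.05142774 0.026     ]
scene screws [[0.3943, 0.132, 0.024], [0.5288, 0.1216, 0.024], [0.3857, 0.001, 0.024], [0.5179, -0.0109, 0.024]] [0.4566683  0.06091807 0.024     ]
bore [0.46093356 0.05665937 0.024     ]
yaw -4.411975676739529 -3.8939993933451262
yaw 85.76550447596632 85.21316526773384
bar [0.70938151 0.038597   0.119     ] [array([0.7119, 0.0876, 0.119 ]), array([ 0.7061, -0.0111,  0.119 ])]
```

```bash
python3 -m crank '[{"dx":0.03,"dy":0.02,"dz":1,"ax":0,"ay":0,"az":0,"claw":-1},{"dx":0,"dy":0,"dz":1,"ax":0,"ay":0,"az":0,"claw":-1},{"dx":0,"dy":0,"dz":1,"ax":0,"ay":0,"az":0,"claw":-1},{"dx":0,"dy":0,"dz":1,"ax":0,"ay":0,"az":0,"claw":-1},{"dx":0,"dy":0,"dz":0.8,"ax":0,"ay":0,"az":0,"claw":-1},{"dx":0,"dy":0,"dz":0.4,"ax":0,"ay":0,"az":0,"claw":-1},{"dx":0,"dy":0,"dz":0.25,"ax":0,"ay":0,"az":0,"claw":-1},{"dx":0,"dy":0,"dz":0,"ax":0,"ay":0,"az":0,"claw":-1}]' 30
python3 -m crank '[{"dx":0,"dy":0,"dz":0,"ax":0,"ay":0,"az":0,"claw":0},{"dx":0,"dy":0,"dz":0,"ax":0,"ay":0,"az":0,"claw":0.2},{"dx":0,"dy":0,"dz":0,"ax":0,"ay":0,"az":0,"claw":0.3},{"dx":0,"dy":0,"dz":0,"ax":0,"ay":0,"az":0,"claw":1},{"dx":0,"dy":0,"dz":0,"ax":0,"ay":0,"az":0,"claw":1},{"dx":0,"dy":0,"dz":0,"ax":0,"ay":0,"az":0,"claw":1},{"dx":0,"dy":0,"dz":0,"ax":0,"ay":0,"az":0,"claw":1},{"dx":0,"dy":0,"dz":0,"ax":0,"ay":0,"az":0,"claw":1}]' 35
python3 - <<'E'
from h import *
s=r.read_state();print(s["torque"])
c=snap("scene","g1");cv2.imwrite("pics/g1c.png",cv2.resize(c["color"][200:340,240:390,::-1],None,fx=4,fy=4))
E
```

```text
time: 3.83
ee_pos: [0.6308, -0.2261, 0.0353]
eef_rot: [0.561, 0.828, -0.0, -0.001]
ft_force: [0.0, -0.3, 0.0]
width: 0.087
grip_force: 0.0
time: 4.5
ee_pos: [0.6312, -0.2262, 0.0362]
eef_rot: [0.56, 0.828, -0.0, 0.0]
ft_force: [0.6, 0.1, 0.5]
width: 0.0416
grip_force: 0.0
[ 0.06258947 -0.1255138   0.0252934 ]
```

View pics/g1c.png

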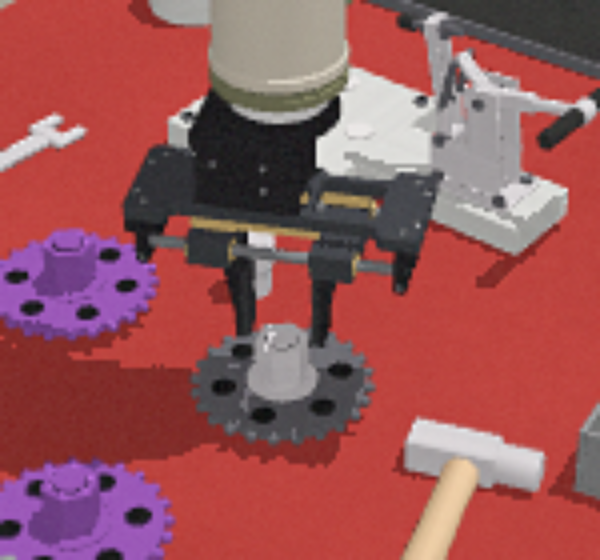

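```bash
python3 - <<'E'
from h import *
s=r.camera("scene");t=r.camera("top");p,q=tool();print(r.read_state()["width"],r.read_state()["grip_force"])
for dy in(-.02,.02):
  X=p+q.apply([0,dy,.011]);print(X,(np.array(proj(s,X))-[240,200])*4)
print((np.array(proj(s,[.631,-.226,.053]))-[240,200])*4)
cv2.imwrite("pics/g1t.png",cv2.resize(t["color"][180:300,300:420,::-1],None,fx=4,fy=4))
E
```

```text
0.029855476098772975 0.0
[ 0.61263592 -0.23360946  0.02514419] [249.37448077 366.64522614]
[ 0.64976058 -0.21871788  0.02514404] [307.74335589 374.30275207]
[277.79617088 337.29907672]
```

View pics/g1t.png

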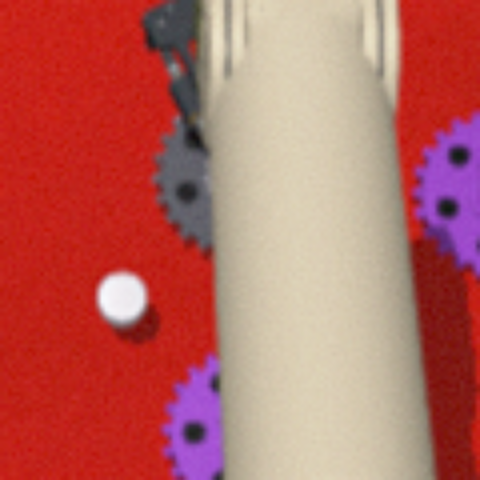

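```bash
python3 - <<'E'
from h import *
c=snap("scene","g2");print(r.read_state()["width"],r.read_state()["grip_force"],r.read_state()["ft_force"],tool()[0])
cv2.imwrite("pics/g2c.png",cv2.resize(c["color"][255:325,265:355,::-1],None,fx=8,fy=8,interpolation=2))
E
```

```text
0.025554926045127997 0.0 [0.30936066 0.23243101 0.04231607] [ 0.6312057  -0.22618653  0.03614304]
```

View pics/g2c.png

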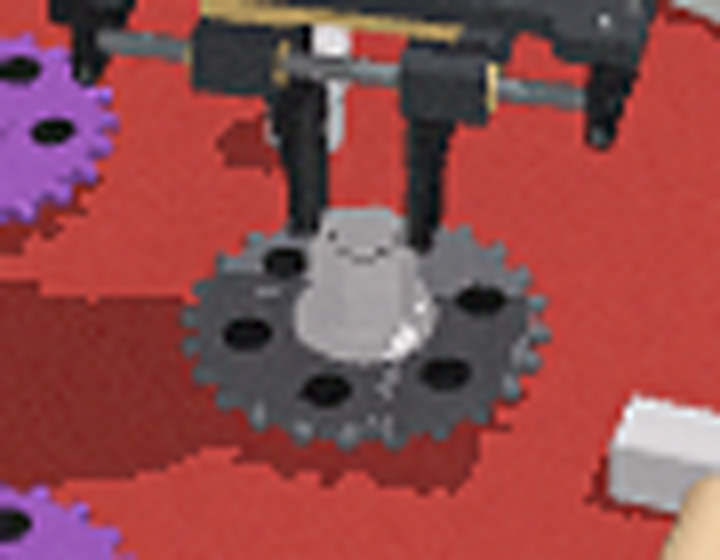

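The fingertips show about 8 px, or some 25 mm, above or behind where the kinematics put them, and the fingers are closing past the nut width. I'll check this against the first picture.

```bash
python3 - <<'E'
from h import *
s=r.camera("scene");t=r.camera("top")
q=Ro.from_quat([.9766,.2152,0,0]);p=np.array([.2625,-.5668,.199])
for dy in(-.05,.05):
  for dz in (.011,-.008,-.05):
    X=p+q.apply([0,dy,dz]);print(dy,dz,np.round(proj(s,X)),np.round(proj(t,X)))
p,q=tool();print(proj(s,p+q.apply([0,0,.011])),proj(t,p+q.apply([0,0,.011])))
a=cv2.imread("pics/scene0.png")[170:270,40:140];b=cv2.imread("pics/top0.png")[290:390,480:580]
cv2.imwrite("pics/tip.png",cv2.resize(np.hstack([a,b]),None,fx=4,fy=4,interpolation=2))
print(r.read_state()["width"])
E
python3 -m crank '[{"dx":0,"dy":0,"dz":0,"ax":0,"ay":0,"az":0,"claw":-1},{"dx":0,"dy":0,"dz":0,"ax":0,"ay":0,"az":0,"claw":-1},{"dx":0,"dy":0,"dz":0,"ax":0,"ay":0,"az":0,"claw":-1},{"dx":0,"dy":0,"dz":0,"ax":0,"ay":0,"az":0,"claw":-1},{"dx":0,"dy":0,"dz":0,"ax":0,"ay":0,"az":0,"claw":-1},{"dx":0,"dy":0,"dz":0,"ax":0,"ay":0,"az":0,"claw":-1}]' 35
```

```text
-0.05 0.011 [112. 249.] [500. 354.]
-0.05 -0.008 [110. 242.] [503. 354.]
-0.05 -0.05 [106. 228.] [509. 355.]
0.05 0.011 [ 92. 273.] [535. 334.]
0.05 -0.008 [ 90. 266.] [538. 334.]
0.05 -0.05 [ 85. 251.] [545. 333.]
(np.float64(309.6129522093039), np.float64(292.62436388933946)) (np.float64(359.3160661175226), np.float64(222.01716283953002))
0.01778400542167184
time: 5.3
ee_pos: [0.6312, -0.2262, 0.0362]
eef_rot: [0.56, 0.828, -0.0, 0.0]
ft_force: [-0.2, 0.2, 1.1]
width: 0.0496
grip_force: 0.0
```

View pics/tip.png

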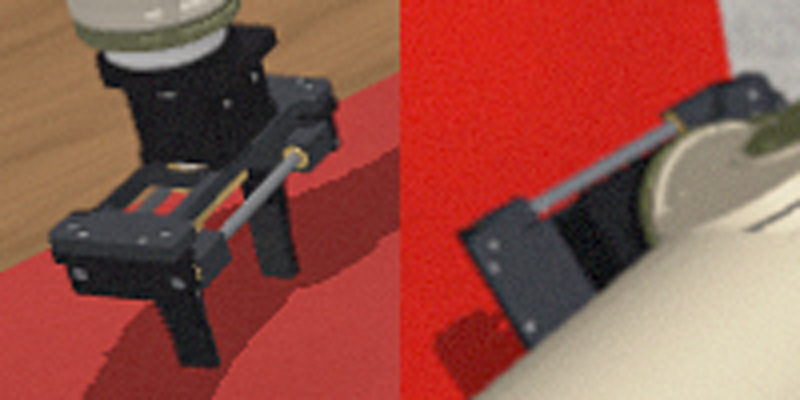

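Both pictures agree: the real fingertips stand about 28 mm higher than the reported pose implies, just above the nut top. I'll open up and go lower in small steps, watching the force.

```bash
python3 -m crank '[{"dx":0,"dy":0,"dz":0,"ax":0,"ay":0,"az":0,"claw":-1},{"dx":0,"dy":0,"dz":0,"ax":0,"ay":0,"az":0,"claw":-1},{"dx":0,"dy":0,"dz":0,"ax":0,"ay":0,"az":0,"claw":-1},{"dx":0,"dy":0,"dz":0,"ax":0,"ay":0,"az":0,"claw":-1},{"dx":0,"dy":0,"dz":0,"ax":0,"ay":0,"az":0,"claw":-1},{"dx":0,"dy":0,"dz":0.25,"ax":0,"ay":0,"az":0,"claw":-1},{"dx":0,"dy":0,"dz":0.25,"ax":0,"ay":0,"az":0,"claw":-1},{"dx":0,"dy":0,"dz":0,"ax":0,"ay":0,"az":0,"claw":-1}]' 35
python3 -m crank '[{"dx":0,"dy":0,"dz":0.15,"ax":0,"ay":0,"az":0,"claw":-1},{"dx":0,"dy":0,"dz":0.05,"ax":0,"ay":0,"az":0,"claw":-1},{"dx":0,"dy":0,"dz":0,"ax":0,"ay":0,"az":0,"claw":-1}]'
python3 - <<'E'
from h import *
s=r.camera("scene");p,q=tool();st=r.read_state();print(st["width"],st["ft_force"],p,proj(s,p+q.apply([0,0,.011])))
cv2.imwrite("pics/g3c.png",cv2.resize(s["color"][235:325,255:365,::-1],None,fx=6,fy=6,interpolation=2))
E
```

```text
time: 5.97
ee_pos: [0.63, -0.2259, 0.0188]
eef_rot: [0.56, 0.828, -0.0, -0.001]
ft_force: [-0.7, 0.3, -1.0]
width: 0.0864
grip_force: 0.0
time: 6.22
ee_pos: [0.6309, -0.2261, 0.0145]
eef_rot: [0.56, 0.828, -0.0, -0.0]
ft_force: [-0.2, 0.3, -0.9]
width: 0.087
grip_force: 0.0
0.08707121654245256 [ 0.31454796 -0.12525283  0.73293666] [ 0.63109738 -0.22612925  0.0149187 ] (np.float64(309.7066205411365), np.float64(298.7521127004359))
```

View pics/g3c.png

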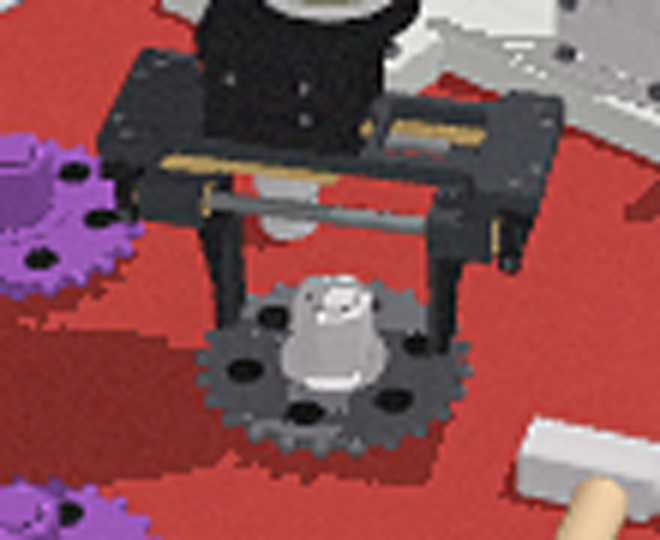

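```bash
python3 -m crank '[{"dx":0,"dy":0,"dz":0.1,"ax":0,"ay":0,"az":0,"claw":-1},{"dx":0,"dy":0,"dz":0,"ax":0,"ay":0,"az":0,"claw":0.2},{"dx":0,"dy":0,"dz":0,"ax":0,"ay":0,"az":0,"claw":1},{"dx":0,"dy":0,"dz":0,"ax":0,"ay":0,"az":0,"claw":1},{"dx":0,"dy":0,"dz":0,"ax":0,"ay":0,"az":0,"claw":1},{"dx":0,"dy":0,"dz":0,"ax":0,"ay":0,"az":0,"claw":1},{"dx":0,"dy":0,"dz":0,"ax":0,"ay":0,"az":0,"claw":1},{"dx":0,"dy":0,"dz":0,"ax":0,"ay":0,"az":0,"claw":1}]' 35
python3 -m crank '[{"dx":0,"dy":0,"dz":0,"ax":0,"ay":0,"az":0,"claw":1},{"dx":0,"dy":0,"dz":0,"ax":0,"ay":0,"az":0,"claw":1},{"dx":0,"dy":0,"dz":0,"ax":0,"ay":0,"az":0,"claw":1},{"dx":0,"dy":0,"dz":0,"ax":0,"ay":0,"az":0,"claw":1},{"dx":0,"dy":0,"dz":0,"ax":0,"ay":0,"az":0,"claw":1}]' 35
```

```text
time: 6.93
ee_pos: [0.6312, -0.2262, 0.0122]
eef_rot: [0.56, 0.828, -0.0, 0.0]
ft_force: [0.6, 0.5, -0.5]
width: 0.0487
grip_force: 0.0
time: 7.35
ee_pos: [0.6309, -0.2265, 0.0122]
eef_rot: [0.56, 0.828, -0.0, -0.0]
ft_force: [-1.8, -1.6, 1.3]
width: 0.0323
grip_force: 35.0
```

Gripped at 32.3 mm, which matches the flats. Now I lift.

```bash
python3 -m crank '[{"dx":0,"dy":0,"dz":-0.2,"ax":0,"ay":0,"az":0,"claw":1},{"dx":0,"dy":0,"dz":-0.4,"ax":0,"ay":0,"az":0,"claw":1},{"dx":0,"dy":0,"dz":-0.6,"ax":0,"ay":0,"az":0,"claw":1},{"dx":0,"dy":0,"dz":-0.6,"ax":0,"ay":0,"az":0,"claw":1},{"dx":0,"dy":0,"dz":-0.6,"ax":0,"ay":0,"az":0,"claw":1},{"dx":0,"dy":0,"dz":-0.6,"ax":0,"ay":0,"az":0,"claw":1},{"dx":0,"dy":0,"dz":-0.6,"ax":0,"ay":0,"az":0,"claw":1},{"dx":0,"dy":0,"dz":-0.2,"ax":0,"ay":0,"az":0,"claw":1}]' 50
python3 -m crank '[{"dx":0,"dy":0,"dz":0,"ax":0,"ay":0,"az":-0.6,"claw":1},{"dx":0,"dy":0,"dz":0,"ax":0,"ay":0,"az":-1,"claw":1},{"dx":0,"dy":0,"dz":0,"ax":0,"ay":0,"az":-1,"claw":1},{"dx":0,"dy":0,"dz":0,"ax":0,"ay":0,"az":-1,"claw":1},{"dx":0,"dy":0,"dz":0,"ax":0,"ay":0,"az":-1,"claw":1},{"dx":0,"dy":0,"dz":0,"ax":0,"ay":0,"az":-1,"claw":1},{"dx":0,"dy":0,"dz":0,"ax":0,"ay":0,"az":-1,"claw":1},{"dx":0,"dy":0,"dz":0,"ax":0,"ay":0,"az":-1,"claw":1}]'
python3 -m crank '[{"dx":0,"dy":0,"dz":0,"ax":0,"ay":0,"az":-1,"claw":1},{"dx":0,"dy":0,"dz":0,"ax":0,"ay":0,"az":-1,"claw":1},{"dx":0,"dy":0,"dz":0,"ax":0,"ay":0,"az":-0.7,"claw":1},{"dx":0,"dy":0,"dz":0,"ax":0,"ay":0,"az":-0.3,"claw":1},{"dx":0,"dy":0,"dz":0,"ax":0,"ay":0,"az":0,"claw":1}]'
python3 - <<'E'
from h import *
go([.458,-.20,.125]); go([.458,.0575,.125])
E
```

```text
time: 8.02
ee_pos: [0.6327, -0.226, 0.13]
eef_rot: [0.56, 0.828, 0.001, 0.002]
ft_force: [1.1, 0.8, -4.1]
width: 0.032
grip_force: 49.9
time: 8.68
ee_pos: [0.631, -0.2259, 0.1258]
eef_rot: [0.193, 0.981, 0.0, -0.0]
ft_force: [-0.5, 0.0, -5.0]
width: 0.0324
grip_force: 49.9
time: 9.1
ee_pos: [0.631, -0.2261, 0.1258]
eef_rot: [0.039, 0.999, 0.0, -0.0]
ft_force: [1.1, 0.1, -5.6]
width: 0.0322
grip_force: 49.9
tool delta mm [174.5  12.5   0.9] units [5.82 0.42 0.03] yaw(y axis) deg 85.5
z axis [-0.  0. -1.]
tool delta mm [194.5 269.3   1. ] units [6.48 8.98 0.03] yaw(y axis) deg 85.5
z axis [-0.  0. -1.]
```

```bash
python3 -m crank '[{"dx":0.4,"dy":0.1,"dz":0,"ax":0,"ay":0,"az":0,"claw":1},{"dx":0.8,"dy":0.3,"dz":0,"ax":0,"ay":0,"az":0,"claw":1},{"dx":0.9,"dy":0.3,"dz":0,"ax":0,"ay":0,"az":0,"claw":1},{"dx":0.9,"dy":0.3,"dz":0,"ax":0,"ay":0,"az":0,"claw":1},{"dx":0.9,"dy":0.3,"dz":0,"ax":0,"ay":0,"az":0,"claw":1},{"dx":0.9,"dy":0.3,"dz":0,"ax":0,"ay":0,"az":0,"claw":1},{"dx":0.9,"dy":0.4,"dz":0,"ax":0,"ay":0,"az":0,"claw":1},{"dx":0.8,"dy":0.7,"dz":0,"ax":0,"ay":0,"az":0,"claw":1}]' 50
python3 -m crank '[{"dx":0,"dy":0.9,"dz":0,"ax":0,"ay":0,"az":0,"claw":1},{"dx":0,"dy":0.9,"dz":0,"ax":0,"ay":0,"az":0,"claw":1},{"dx":0,"dy":0.9,"dz":0,"ax":0,"ay":0,"az":0,"claw":1},{"dx":0,"dy":0.9,"dz":0,"ax":0,"ay":0,"az":0,"claw":1},{"dx":0,"dy":0.9,"dz":0,"ax":0,"ay":0,"az":0,"claw":1},{"dx":0,"dy":0.9,"dz":0,"ax":0,"ay":0,"az":0,"claw":1},{"dx":0,"dy":0.6,"dz":0,"ax":0,"ay":0,"az":0,"claw":1},{"dx":0,"dy":0.3,"dz":0,"ax":0,"ay":0,"az":0,"claw":1}]'
python3 - <<'E'
from h import *
go([.458,.0575,.125]);s=snap("scene","n1");t=r.camera("top");print(r.read_state()["width"],r.read_state()["ft_force"])
a=cv2.resize(s["color"][140:270,240:400,::-1],None,fx=2.6,fy=2.6,interpolation=2);b=cv2.resize(t["color"][225:355,200:345,::-1],None,fx=2.6,fy=2.6,interpolation=2)
cv2.imwrite("pics/n1c.png",np.hstack([a,b]))
E
```

```text
time: 9.77
ee_pos: [0.4413, -0.1309, 0.1257]
eef_rot: [0.042, 0.999, -0.0, -0.0]
ft_force: [0.5, 0.6, -4.1]
width: 0.0325
grip_force: 49.9
time: 10.43
ee_pos: [0.458, 0.0617, 0.1265]
eef_rot: [0.039, 0.999, 0.0, 0.0]
ft_force: [0.0, 0.4, -5.3]
width: 0.0323
grip_force: 49.9
tool delta mm [-0.3 -4.2  1.5] units [-0.01 -0.14  0.05] yaw(y axis) deg 85.6
z axis [ 0.001  0.    -1.   ]
0.0321741791047795 [ 0.17121551  0.15671571 -4.50641947]
```

View pics/n1c.png

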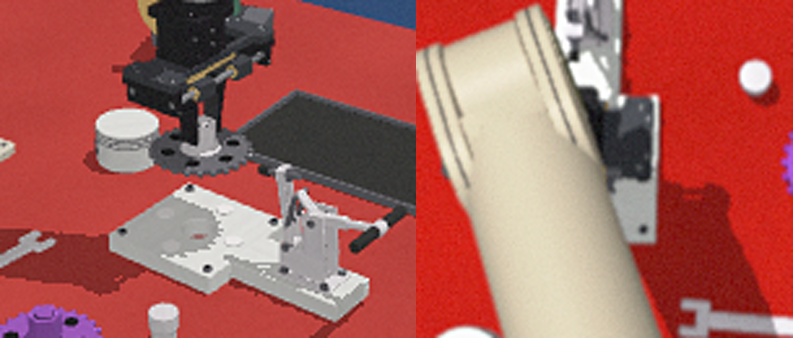

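```bash
python3 -m crank '[{"dx":0,"dy":-0.14,"dz":0.4,"ax":0,"ay":0,"az":0,"claw":1},{"dx":0,"dy":0,"dz":0.6,"ax":0,"ay":0,"az":0,"claw":1},{"dx":0,"dy":0,"dz":0.6,"ax":0,"ay":0,"az":0,"claw":1},{"dx":0,"dy":0,"dz":0.6,"ax":0,"ay":0,"az":0,"claw":1},{"dx":0,"dy":0,"dz":0.4,"ax":0,"ay":0,"az":0,"claw":1},{"dx":0,"dy":0,"dz":0.2,"ax":0,"ay":0,"az":0,"claw":1},{"dx":0,"dy":0,"dz":0,"ax":0,"ay":0,"az":0,"claw":1},{"dx":0,"dy":0,"dz":0,"ax":0,"ay":0,"az":0,"claw":1}]' 50
python3 - <<'E'
from h import *
go([.458,.0575,.0262]);s=r.camera("scene");i=s["color"].astype(int)
m=((i.max(2)<125)&(i.max(2)-i.min(2)<30)).astype(np.uint8)
bz=tool()[0][2]-.0122
print("pred centre",proj(s,[.458,.0575,bz+.0155]))
cv2.imwrite("pics/n2c.png",cv2.resize(s["color"][180:260,270:370,::-1],None,fx=6,fy=6,interpolation=2))
E
```

```text
time: 11.2
ee_pos: [0.458, 0.054, 0.0423]
eef_rot: [0.04, 0.999, 0.0, -0.0]
ft_force: [-0.1, 0.4, -4.9]
width: 0.0323
grip_force: 49.9
tool delta mm [ 0.3  3.5 16.1] units [0.01 0.12 0.54] yaw(y axis) deg 85.4
z axis [-0.  0. -1.]
pred centre (np.float64(315.49711219499505), np.float64(221.24399195796508))
```

View pics/n2c.png

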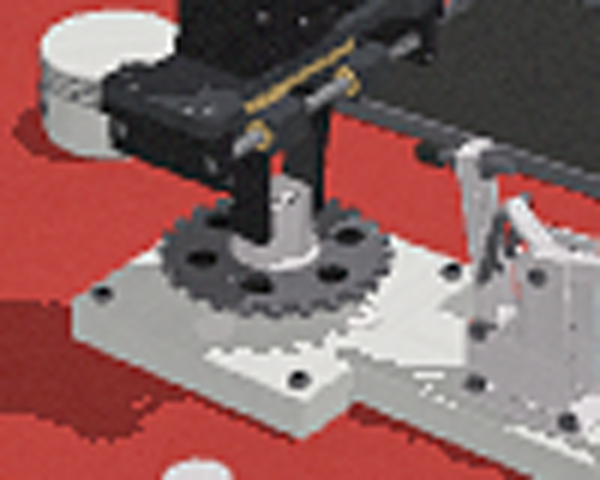

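```bash
python3 -m crank '[{"dx":0.02,"dy":0.12,"dz":0,"ax":0,"ay":0,"az":0,"claw":1},{"dx":0,"dy":0,"dz":0,"ax":0,"ay":0,"az":0,"claw":1},{"dx":0,"dy":0,"dz":0.1,"ax":0,"ay":0,"az":0,"claw":1},{"dx":0,"dy":0,"dz":0.1,"ax":0,"ay":0,"az":0,"claw":1},{"dx":0,"dy":0,"dz":0,"ax":0,"ay":0,"az":0,"claw":1},{"dx":0,"dy":0,"dz":0,"ax":0,"ay":0,"az":0,"claw":1}]' 50
python3 -m crank '[{"dx":0,"dy":0,"dz":0.1,"ax":0,"ay":0,"az":0,"claw":1},{"dx":0,"dy":0,"dz":0,"ax":0,"ay":0,"az":0,"claw":1},{"dx":0,"dy":0,"dz":0,"ax":0,"ay":0,"az":0,"claw":1}]' 50
```

```text
time: 11.75
ee_pos: [0.4573, 0.0578, 0.0359]
eef_rot: [0.04, 0.999, -0.0, -0.0]
ft_force: [-0.3, -0.4, -4.7]
width: 0.0321
grip_force: 49.9
time: 12.0
ee_pos: [0.4574, 0.0578, 0.033]
eef_rot: [0.04, 0.999, 0.0, -0.0]
ft_force: [-0.3, 1.1, -5.4]
width: 0.0319
grip_force: 49.9
```

```bash
python3 -m crank '[{"dx":0,"dy":0,"dz":0.1,"ax":0,"ay":0,"az":0,"claw":1},{"dx":0,"dy":0,"dz":0.08,"ax":0,"ay":0,"az":0,"claw":1},{"dx":0,"dy":0,"dz":0,"ax":0,"ay":0,"az":0,"claw":1},{"dx":0,"dy":0,"dz":0,"ax":0,"ay":0,"az":0,"claw":1}]' 50
python3 -m crank '[{"dx":0,"dy":0,"dz":0.05,"ax":0,"ay":0,"az":0,"claw":1},{"dx":0,"dy":0,"dz":0,"ax":0,"ay":0,"az":0,"claw":1},{"dx":0,"dy":0,"dz":0,"ax":0,"ay":0,"az":0,"claw":1}]' 50
python3 -c "from h import *;print(r.read_state()['torque'])"
```

```text
time: 12.33
ee_pos: [0.4574, 0.0579, 0.0276]
eef_rot: [0.04, 0.999, -0.0, -0.0]
ft_force: [-0.3, 0.3, -5.8]
width: 0.032
grip_force: 49.9
time: 12.58
ee_pos: [0.4578, 0.058, 0.0264]
eef_rot: [0.04, 0.999, 0.0, 0.0]
ft_force: [-0.6, -0.5, -2.0]
width: 0.0321
grip_force: 49.9
[0.24097847 0.04348882 0.00031216]
```

It seated at the expected height. I'll release it, rise, and turn the tool for the clamp bar.

```bash
python3 -m crank '[{"dx":0,"dy":0,"dz":0,"ax":0,"ay":0,"az":0,"claw":-1},{"dx":0,"dy":0,"dz":0,"ax":0,"ay":0,"az":0,"claw":-1},{"dx":0,"dy":0,"dz":0,"ax":0,"ay":0,"az":0,"claw":-1},{"dx":0,"dy":0,"dz":0,"ax":0,"ay":0,"az":0,"claw":-1},{"dx":0,"dy":0,"dz":0,"ax":0,"ay":0,"az":0,"claw":-1},{"dx":0,"dy":0,"dz":-0.2,"ax":0,"ay":0,"az":0,"claw":-1},{"dx":0,"dy":0,"dz":-0.6,"ax":0,"ay":0,"az":0,"claw":-1},{"dx":0,"dy":0,"dz":-1,"ax":0,"ay":0,"az":0,"claw":-1}]' 50
python3 -m crank '[{"dx":0,"dy":0,"dz":-1,"ax":0,"ay":0,"az":0,"claw":-1},{"dx":0,"dy":0,"dz":-1,"ax":0,"ay":0,"az":0,"claw":-1},{"dx":0,"dy":0,"dz":-1,"ax":0,"ay":0,"az":0,"claw":-1},{"dx":0,"dy":0,"dz":-1,"ax":0,"ay":0,"az":0,"claw":-1},{"dx":0,"dy":0,"dz":-1,"ax":0,"ay":0,"az":0,"claw":-1},{"dx":0,"dy":0,"dz":-0.7,"ax":0,"ay":0,"az":1,"claw":-1},{"dx":0,"dy":0,"dz":0,"ax":0,"ay":0,"az":1,"claw":-1},{"dx":0,"dy":0,"dz":0,"ax":0,"ay":0,"az":1,"claw":-1}]' 50
python3 -m crank '[{"dx":0,"dy":0,"dz":0,"ax":0,"ay":0,"az":1,"claw":-1},{"dx":0,"dy":0,"dz":0,"ax":0,"ay":0,"az":1,"claw":-1},{"dx":0,"dy":0,"dz":0,"ax":0,"ay":0,"az":1,"claw":-1},{"dx":0,"dy":0,"dz":0,"ax":0,"ay":0,"az":1,"claw":-1},{"dx":0,"dy":0,"dz":0,"ax":0,"ay":0,"az":1,"claw":-1},{"dx":0,"dy":0,"dz":0,"ax":0,"ay":0,"az":1,"claw":-1},{"dx":0,"dy":0,"dz":0,"ax":0,"ay":0,"az":1,"claw":-1},{"dx":0,"dy":0,"dz":0,"ax":0,"ay":0,"az":1,"claw":-1}]' 50
python3 -m crank '[{"dx":0,"dy":0,"dz":0,"ax":0,"ay":0,"az":1,"claw":-1},{"dx":0,"dy":0,"dz":0,"ax":0,"ay":0,"az":1,"claw":-1},{"dx":0,"dy":0,"dz":0,"ax":0,"ay":0,"az":1,"claw":-1},{"dx":0,"dy":0,"dz":0,"ax":0,"ay":0,"az":1,"claw":-1},{"dx":0,"dy":0,"dz":0,"ax":0,"ay":0,"az":0,"claw":-1}]' 50
python3 - <<'E'
from h import *
go([.707,.0089,.25])
E
```

```text
time: 13.25
ee_pos: [0.4558, 0.0578, 0.0794]
eef_rot: [0.039, 0.999, 0.0, -0.002]
ft_force: [1.2, -0.6, -0.2]
width: 0.0775
grip_force: 0.0
time: 13.92
ee_pos: [0.4582, 0.0582, 0.253]
eef_rot: [0.198, 0.98, -0.0, 0.002]
ft_force: [0.7, 0.8, -0.8]
width: 0.087
grip_force: 0.0
time: 14.58
ee_pos: [0.4574, 0.0582, 0.2516]
eef_rot: [0.579, 0.815, 0.0, 0.0]
ft_force: [0.3, -0.7, -0.5]
width: 0.0869
grip_force: 0.0
time: 15.0
ee_pos: [0.4575, 0.0581, 0.2516]
eef_rot: [0.736, 0.677, 0.0, 0.0]
ft_force: [0.1, -0.6, 0.4]
width: 0.087
grip_force: 0.0
tool delta mm [-28.2 252.8   1.7] units [-0.94  8.43  0.06] yaw(y axis) deg -4.8
z axis [ 0. -0. -1.]
```

```bash
python3 -m crank '[{"dx":-0.2,"dy":1,"dz":0,"ax":0,"ay":0,"az":0,"claw":-1},{"dx":-0.2,"dy":1,"dz":0,"ax":0,"ay":0,"az":0,"claw":-1},{"dx":-0.2,"dy":1,"dz":0,"ax":0,"ay":0,"az":0,"claw":-1},{"dx":-0.2,"dy":1,"dz":0,"ax":0,"ay":0,"az":0,"claw":-1},{"dx":-0.14,"dy":1,"dz":0,"ax":0,"ay":0,"az":0,"claw":-1},{"dx":0,"dy":1,"dz":0,"ax":0,"ay":0,"az":0,"claw":-1},{"dx":0,"dy":1,"dz":0,"ax":0,"ay":0,"az":0,"claw":-1},{"dx":0,"dy":1,"dz":0,"ax":0,"ay":0,"az":0,"claw":-1}]' 40
python3 -m crank '[{"dx":0,"dy":0.43,"dz":0,"ax":0,"ay":0,"az":0,"claw":-0.4},{"dx":0,"dy":0,"dz":0.8,"ax":0,"ay":0,"az":0,"claw":-0.4},{"dx":0,"dy":0,"dz":0.8,"ax":0,"ay":0,"az":0,"claw":-0.4},{"dx":0,"dy":0,"dz":0.8,"ax":0,"ay":0,"az":0,"claw":-0.4},{"dx":0,"dy":0,"dz":0.5,"ax":0,"ay":0,"az":0,"claw":-0.4},{"dx":0,"dy":0,"dz":0,"ax":0,"ay":0,"az":0,"claw":-0.4}]' 40
python3 - <<'E'
from h import *
go([.707,.0089,.084])
s=snap("scene","b1");c=snap("top","b1t")
a=cv2.resize(s["color"][150:270,300:420,::-1],None,fx=3.3,fy=3.3,interpolation=2);b=cv2.resize(c["color"][160:280,215:335,::-1],None,fx=3.3,fy=3.3,interpolation=2)
cv2.imwrite("pics/b1c.png",np.hstack([a,b]))
E
```

```text
time: 15.67
ee_pos: [0.6959, 0.0102, 0.2508]
eef_rot: [0.733, 0.68, -0.0, -0.0]
ft_force: [-0.4, 0.2, 1.7]
width: 0.087
grip_force: 0.0
time: 16.17
ee_pos: [0.7058, 0.009, 0.1605]
eef_rot: [0.733, 0.68, -0.002, -0.002]
ft_force: [0.0, -0.4, 0.2]
width: 0.0621
grip_force: 0.0
tool delta mm [ 0.1  1.6 76.5] units [0.   0.05 2.55] yaw(y axis) deg -4.3
z axis [-0.005 -0.    -1.   ]
```

View pics/b1c.png

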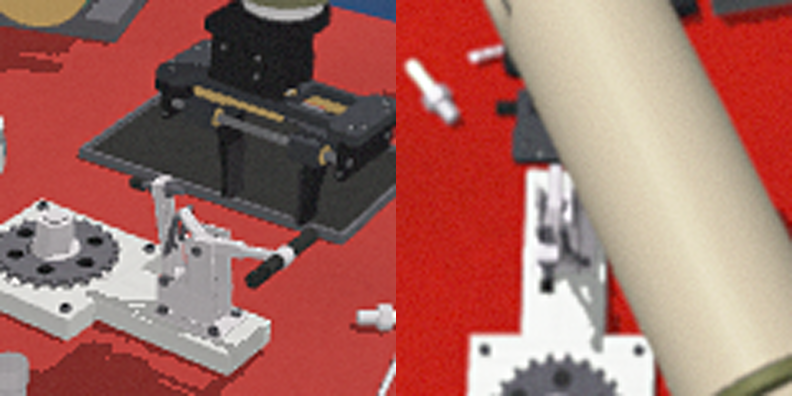

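The sprocket sits seated in the jig, and the open fingers stand above the near half of the T-bar. Descending to grasp it.

```bash
python3 -m crank '[{"dx":0,"dy":0.05,"dz":0.7,"ax":0,"ay":0,"az":0,"claw":-0.4},{"dx":0,"dy":0,"dz":0.7,"ax":0,"ay":0,"az":0,"claw":-0.4},{"dx":0,"dy":0,"dz":0.7,"ax":0,"ay":0,"az":0,"claw":-0.4},{"dx":0,"dy":0,"dz":0.4,"ax":0,"ay":0,"az":0,"claw":-0.4},{"dx":0,"dy":0,"dz":0,"ax":0,"ay":0,"az":0,"claw":-0.4},{"dx":0,"dy":0,"dz":0,"ax":0,"ay":0,"az":0,"claw":-0.4}]' 12
python3 -m crank '[{"dx":0,"dy":0,"dz":0,"ax":0,"ay":0,"az":0,"claw":0.3},{"dx":0,"dy":0,"dz":0,"ax":0,"ay":0,"az":0,"claw":1},{"dx":0,"dy":0,"dz":0,"ax":0,"ay":0,"az":0,"claw":1},{"dx":0,"dy":0,"dz":0,"ax":0,"ay":0,"az":0,"claw":1},{"dx":0,"dy":0,"dz":0,"ax":0,"ay":0,"az":0,"claw":1},{"dx":0,"dy":0,"dz":0,"ax":0,"ay":0,"az":0,"claw":1},{"dx":0,"dy":0,"dz":0,"ax":0,"ay":0,"az":0,"claw":1},{"dx":0,"dy":0,"dz":0,"ax":0,"ay":0,"az":0,"claw":1}]' 12
python3 -m crank '[{"dx":0,"dy":0,"dz":0,"ax":0,"ay":0,"az":0,"claw":1},{"dx":0,"dy":0,"dz":0,"ax":0,"ay":0,"az":0,"claw":1},{"dx":0,"dy":0,"dz":0,"ax":0,"ay":0,"az":0,"claw":1},{"dx":0,"dy":0,"dz":0,"ax":0,"ay":0,"az":0,"claw":1}]' 12
```

```text
time: 16.77
ee_pos: [0.7094, 0.0097, 0.0904]
eef_rot: [0.734, 0.679, 0.0, 0.0]
ft_force: [0.1, 0.1, 0.4]
width: 0.0612
grip_force: 0.0
time: 17.43
ee_pos: [0.7075, 0.0099, 0.089]
eef_rot: [0.734, 0.679, -0.001, -0.001]
ft_force: [-19.4, -0.2, 9.9]
width: 0.0153
grip_force: 9.2
time: 17.77
ee_pos: [0.7063, 0.0099, 0.089]
eef_rot: [0.734, 0.679, -0.002, -0.002]
ft_force: [-13.5, -0.6, 6.8]
width: 0.0135
grip_force: 12.0
```

```bash
python3 -m crank '[{"dx":0,"dy":-0.1,"dz":-0.1,"ax":0,"ay":0,"az":0,"claw":1},{"dx":0,"dy":-0.13,"dz":-0.44,"ax":0,"ay":0,"az":0,"claw":1},{"dx":0,"dy":-0.24,"dz":-0.47,"ax":0,"ay":0,"az":0,"claw":1},{"dx":0,"dy":0,"dz":0,"ax":0,"ay":0,"az":0,"claw":1}]' 15
python3 -m crank '[{"dx":0,"dy":-0.33,"dz":-0.42,"ax":0,"ay":0,"az":0,"claw":1},{"dx":0,"dy":-0.41,"dz":-0.34,"ax":0,"ay":0,"az":0,"claw":1},{"dx":0,"dy":0,"dz":0,"ax":0,"ay":0,"az":0,"claw":1}]' 15
python3 -c "
from h import *
p,q=tool();d=p-np.array([.458,.0577,0]);u=np.array([np.cos(np.radians(4.3)),-np.sin(np.radians(4.3)),0]);print((d@u-.174)*1000,(p[2]+.035-.103)*1000)"
```

```text
time: 18.1
ee_pos: [0.6934, 0.0108, 0.1216]
eef_rot: [0.734, 0.679, -0.001, -0.0]
ft_force: [-4.1, 0.2, 0.1]
width: 0.0135
grip_force: 15.0
time: 18.35
ee_pos: [0.6719, 0.0123, 0.145]
eef_rot: [0.735, 0.679, 0.0, 0.001]
ft_force: [-1.0, -0.1, 4.2]
width: 0.0137
grip_force: 15.0
42.71414335144469 76.9681875770354
```

```bash
python3 -m crank '[{"dx":0,"dy":-0.46,"dz":-0.23,"ax":0,"ay":0,"az":0,"claw":1},{"dx":0,"dy":-0.43,"dz":-0.13,"ax":0,"ay":0,"az":0,"claw":1},{"dx":0,"dy":0,"dz":0,"ax":0,"ay":0,"az":0,"claw":1}]' 20
python3 -m crank '[{"dx":0,"dy":-0.25,"dz":-0.03,"ax":0,"ay":0,"az":0,"claw":1},{"dx":0,"dy":-0.2,"dz":-0.02,"ax":0,"ay":0,"az":0,"claw":1},{"dx":0,"dy":0,"dz":0,"ax":0,"ay":0,"az":0,"claw":1}]' 20
python3 -c "
from h import *
p,q=tool();d=p-np.array([.458,.0577,0]);u=np.array([np.cos(np.radians(4.3)),-np.sin(np.radians(4.3)),0]);print((d@u-.174)*1000,(p[2]+.026-.103)*1000)"
```

```text
time: 18.6
ee_pos: [0.648, 0.0142, 0.1566]
eef_rot: [0.735, 0.678, 0.003, 0.003]
ft_force: [7.8, -0.4, 7.9]
width: 0.0132
grip_force: 20.0
time: 18.85
ee_pos: [0.6349, 0.0154, 0.1583]
eef_rot: [0.735, 0.678, 0.003, 0.003]
ft_force: [2.4, -1.0, 15.1]
width: 0.0132
grip_force: 20.0
5.610923574229126 81.25548816687188
```

```bash
python3 -m crank '[{"dx":0,"dy":-0.15,"dz":-0.06,"ax":0,"ay":0,"az":0,"claw":1},{"dx":0,"dy":-0.1,"dz":0,"ax":0,"ay":0,"az":0,"claw":1},{"dx":0,"dy":0,"dz":0,"ax":0,"ay":0,"az":0,"claw":1}]' 20
python3 -c "
from h import *
p,q=tool();d=p-np.array([.458,.0577,0]);u=np.array([np.cos(np.radians(4.3)),-np.sin(np.radians(4.3)),0]);print((d@u-.174)*1000,(p[2]+.026-.103)*1000)"
python3 -m crank '[{"dx":0,"dy":-0.1,"dz":0,"ax":0,"ay":0,"az":0,"claw":1},{"dx":0,"dy":-0.1,"dz":0,"ax":0,"ay":0,"az":0,"claw":1},{"dx":0,"dy":0,"dz":0,"ax":0,"ay":0,"az":0,"claw":1}]' 20
python3 -c "
from h import *
p,q=tool();d=p-np.array([.458,.0577,0]);u=np.array([np.cos(np.radians(4.3)),-np.sin(np.radians(4.3)),0]);print((d@u-.174)*1000,(p[2]+.026-.103)*1000)"
```

```text
time: 19.1
ee_pos: [0.6283, 0.016, 0.1585]
eef_rot: [0.735, 0.678, 0.003, 0.003]
ft_force: [12.9, 0.6, 4.3]
width: 0.0134
grip_force: 20.0
-1.014327159489098 81.4985926725555
time: 19.35
ee_pos: [0.627, 0.0162, 0.1589]
eef_rot: [0.735, 0.678, 0.008, 0.005]
ft_force: [41.0, 2.7, -12.0]
width: 0.0156
grip_force: 20.0
-2.347226056894053 81.8548931545487
```

The handle is at its stop with 41 N. I'll ease off, release and rise.

```bash
python3 -m crank '[{"dx":0,"dy":0.12,"dz":0,"ax":0,"ay":0,"az":0,"claw":1},{"dx":0,"dy":0.07,"dz":0,"ax":0,"ay":0,"az":0,"claw":1},{"dx":0,"dy":0,"dz":0,"ax":0,"ay":0,"az":0,"claw":-0.5},{"dx":0,"dy":0,"dz":0,"ax":0,"ay":0,"az":0,"claw":-0.5},{"dx":0,"dy":0,"dz":0,"ax":0,"ay":0,"az":0,"claw":-0.5},{"dx":0,"dy":0,"dz":0,"ax":0,"ay":0,"az":0,"claw":-0.5},{"dx":0,"dy":0,"dz":0,"ax":0,"ay":0,"az":0,"claw":-0.5}]' 20
python3 -m crank '[{"dx":0,"dy":0,"dz":-0.3,"ax":0,"ay":0,"az":0,"claw":-0.5},{"dx":0,"dy":0,"dz":-0.6,"ax":0,"ay":0,"az":0,"claw":-0.5},{"dx":0,"dy":0,"dz":-1,"ax":0,"ay":0,"az":0,"claw":-0.5},{"dx":0,"dy":0,"dz":-1,"ax":0,"ay":0,"az":0,"claw":-0.5},{"dx":0,"dy":0,"dz":-1,"ax":0,"ay":0,"az":0,"claw":-1},{"dx":0,"dy":0,"dz":-0.5,"ax":0,"ay":0,"az":0,"claw":-1},{"dx":0,"dy":0,"dz":0,"ax":0,"ay":0,"az":0,"claw":-1}]' 20
python3 - <<'E'
from h import *
go([.458,.0577,.29]);s=snap("scene","l1")
# locked bar should project at nest x=174,z=.183
u=np.array([np.cos(np.radians(4.3)),-np.sin(np.radians(4.3)),0]);v=np.array([-u[1],u[0],0]);N=np.array([.458,.0577,0])
for y in(-.045,-.03,.03,.045):
  X=N+.174*u+y*v+[0,0,.183];p=np.array(proj(s,X)).round().astype(int);print(y,p,s["color"][p[1],p[0]], s["color"][p[1]-2:p[1]+3,p[0]-2:p[0]+3].mean((0,1)))
# open position
for y in(-.045,-.03,.03,.045):
  X=N+.252*u+y*v+[0,0,.119];p=np.array(proj(s,X)).round().astype(int);print('open',y,p,s["color"][p[1],p[0]])
E
```

```text
time: 19.93
ee_pos: [0.6243, 0.0163, 0.1561]
eef_rot: [0.735, 0.679, -0.0, -0.0]
ft_force: [0.5, -0.1, 0.5]
width: 0.039
grip_force: 0.0
time: 20.52
ee_pos: [0.6259, 0.0171, 0.2931]
eef_rot: [0.735, 0.679, 0.002, 0.002]
ft_force: [0.8, -0.2, -0.2]
width: 0.0777
grip_force: 0.0
tool delta mm [  27.2 -170.6    2.2] units [ 0.91 -5.69  0.07] yaw(y axis) deg -4.5
z axis [ 0.005  0.001 -1.   ]
-0.045 [354 206] [41 41 39] [52.76 43.32 42.24]
-0.03 [357 204] [59 57 52] [51.2  50.96 49.56]
0.03 [369 196] [56 57 52] [50.84 50.36 49.24]
0.045 [372 194] [55 56 53] [53.44 52.96 51.88]
open -0.045 [376 234] [191  70  67]
open -0.03 [379 232] [187  66  61]
open 0.03 [390 223] [188  67  61]
open 0.045 [393 221] [130  36  32]
```

The bar's dark pixels now lie at the locked position and red bench shows at the open one, so the clamp is locked. Back to the nut.

```bash
python3 -m crank '[{"dx":0.2,"dy":-0.9,"dz":0,"ax":0,"ay":0,"az":0,"claw":-1},{"dx":0.2,"dy":-0.9,"dz":0,"ax":0,"ay":0,"az":0,"claw":-1},{"dx":0.2,"dy":-0.9,"dz":0,"ax":0,"ay":0,"az":0,"claw":-1},{"dx":0.2,"dy":-0.9,"dz":0,"ax":0,"ay":0,"az":0,"claw":-1},{"dx":0.1,"dy":-0.9,"dz":0,"ax":0,"ay":0,"az":0,"claw":-1},{"dx":0,"dy":-0.9,"dz":0,"ax":0,"ay":0,"az":0,"claw":-1},{"dx":0,"dy":-0.3,"dz":0,"ax":0,"ay":0,"az":0,"claw":-1},{"dx":0,"dy":0,"dz":0,"ax":0,"ay":0,"az":-1,"claw":-1}]' 20
python3 -m crank '[{"dx":0,"dy":0,"dz":0,"ax":0,"ay":0,"az":-1,"claw":-1},{"dx":0,"dy":0,"dz":0,"ax":0,"ay":0,"az":-1,"claw":-1},{"dx":0,"dy":0,"dz":0,"ax":0,"ay":0,"az":-1,"claw":-1},{"dx":0,"dy":0,"dz":0,"ax":0,"ay":0,"az":-1,"claw":-1},{"dx":0,"dy":0,"dz":0,"ax":0,"ay":0,"az":-1,"claw":-1},{"dx":0,"dy":0,"dz":0,"ax":0,"ay":0,"az":-1,"claw":-1},{"dx":0,"dy":0,"dz":0,"ax":0,"ay":0,"az":-1,"claw":-1},{"dx":0,"dy":0,"dz":0,"ax":0,"ay":0,"az":-1,"claw":-1}]' 20
python3 -m crank '[{"dx":0,"dy":0,"dz":0,"ax":0,"ay":0,"az":-1,"claw":-1},{"dx":0,"dy":0,"dz":0,"ax":0,"ay":0,"az":-1,"claw":-1},{"dx":0,"dy":0,"dz":0,"ax":0,"ay":0,"az":-1,"claw":-1},{"dx":0,"dy":0,"dz":0,"ax":0,"ay":0,"az":-1,"claw":-1},{"dx":0,"dy":0,"dz":0,"ax":0,"ay":0,"az":-1,"claw":-1},{"dx":0,"dy":0,"dz":0,"ax":0,"ay":0,"az":-1,"claw":-1},{"dx":0,"dy":0,"dz":0,"ax":0,"ay":0,"az":0,"claw":-1}]' 20
python3 -c "
from h import *
go([.4577,.058,.028]);print(r.read_state()['joint_positions'])"
```

```text
time: 21.23
ee_pos: [0.4544, 0.0567, 0.2877]
eef_rot: [0.699, 0.715, -0.002, 0.001]
ft_force: [-0.1, 0.1, -0.1]
width: 0.0867
grip_force: 0.0
time: 21.9
ee_pos: [0.4559, 0.0565, 0.2875]
eef_rot: [0.344, 0.939, -0.0, -0.001]
ft_force: [-0.3, 0.2, -0.4]
width: 0.0872
grip_force: 0.0
time: 22.48
ee_pos: [0.456, 0.0565, 0.2876]
eef_rot: [0.037, 0.999, -0.0, -0.001]
ft_force: [1.2, 0.1, -0.5]
width: 0.087
grip_force: 0.0
tool delta mm [ -2.    1.7 259.6] units [-0.07  0.06  8.65] yaw(y axis) deg 85.7
z axis [-0.002 -0.    -1.   ]
[ 0.91197723 -0.04287432 -1.07681354  1.68300229 -0.0380446   1.48051471
  1.33519511]
```

```bash
python3 -m crank '[{"dx":-0.07,"dy":0.06,"dz":1,"ax":0,"ay":0,"az":0,"claw":-1},{"dx":0,"dy":0,"dz":1,"ax":0,"ay":0,"az":0,"claw":-1},{"dx":0,"dy":0,"dz":1,"ax":0,"ay":0,"az":0,"claw":-1},{"dx":0,"dy":0,"dz":1,"ax":0,"ay":0,"az":0,"claw":-1},{"dx":0,"dy":0,"dz":1,"ax":0,"ay":0,"az":0,"claw":-1},{"dx":0,"dy":0,"dz":1,"ax":0,"ay":0,"az":0,"claw":-1},{"dx":0,"dy":0,"dz":1,"ax":0,"ay":0,"az":0,"claw":-1},{"dx":0,"dy":0,"dz":0.6,"ax":0,"ay":0,"az":0,"claw":-1}]' 40
python3 -m crank '[{"dx":0,"dy":0,"dz":0.5,"ax":0,"ay":0,"az":0,"claw":-1},{"dx":0,"dy":0,"dz":0.35,"ax":0,"ay":0,"az":0,"claw":-1},{"dx":0,"dy":0,"dz":0.1,"ax":0,"ay":0,"az":0,"claw":-1},{"dx":0,"dy":0,"dz":0,"ax":0,"ay":0,"az":0,"claw":-1}]' 40
python3 -c "
from h import *
go([.4577,.058,.028])"
python3 -m crank '[{"dx":0,"dy":0,"dz":0,"ax":0,"ay":0,"az":0,"claw":1},{"dx":0,"dy":0,"dz":0,"ax":0,"ay":0,"az":0,"claw":1},{"dx":0,"dy":0,"dz":0,"ax":0,"ay":0,"az":0,"claw":1},{"dx":0,"dy":0,"dz":0,"ax":0,"ay":0,"az":0,"claw":1},{"dx":0,"dy":0,"dz":0,"ax":0,"ay":0,"az":0,"claw":1},{"dx":0,"dy":0,"dz":0,"ax":0,"ay":0,"az":0,"claw":1},{"dx":0,"dy":0,"dz":0,"ax":0,"ay":0,"az":0,"claw":1},{"dx":0,"dy":0,"dz":0,"ax":0,"ay":0,"az":0,"claw":1}]' 40
python3 -m crank '[{"dx":0,"dy":0,"dz":0,"ax":0,"ay":0,"az":0,"claw":1},{"dx":0,"dy":0,"dz":0,"ax":0,"ay":0,"az":0,"claw":1},{"dx":0,"dy":0,"dz":0,"ax":0,"ay":0,"az":0,"claw":1}]' 40
python3 -c "
from h import *
print(r.read_state()['torque'],yawy())"
```

```text
time: 23.15
ee_pos: [0.4567, 0.0581, 0.0571]
eef_rot: [0.042, 0.999, 0.0, -0.002]
ft_force: [-0.4, -0.3, -0.2]
width: 0.0868
grip_force: 0.0
time: 23.48
ee_pos: [0.4583, 0.0584, 0.0315]
eef_rot: [0.04, 0.999, 0.0, -0.001]
ft_force: [0.9, -0.4, 0.2]
width: 0.0869
grip_force: 0.0
tool delta mm [ 0.6 -0.5  3.5] units [ 0.02 -0.02  0.12] yaw(y axis) deg 85.4
z axis [-0.001  0.    -1.   ]
time: 24.15
ee_pos: [0.4588, 0.0584, 0.032]
eef_rot: [0.04, 0.999, -0.0, 0.0]
ft_force: [-0.7, 0.3, 0.3]
width: 0.0418
grip_force: 0.0
time: 24.4
ee_pos: [0.4588, 0.0581, 0.0319]
eef_rot: [0.04, 0.999, -0.0, -0.0]
ft_force: [-0.3, -1.8, 0.4]
width: 0.0321
grip_force: 40.0
[-2.43168690e-01  1.31529222e-04 -2.49840015e-01] 85.42255372467955
```

```bash
python3 -m crank '[{"dx":0,"dy":0,"dz":0,"ax":0,"ay":0,"az":0.5,"claw":1},{"dx":0,"dy":0,"dz":0,"ax":0,"ay":0,"az":0.8,"claw":1},{"dx":0,"dy":0,"dz":0,"ax":0,"ay":0,"az":0.8,"claw":1},{"dx":0,"dy":0,"dz":0,"ax":0,"ay":0,"az":0.8,"claw":1},{"dx":0,"dy":0,"dz":0,"ax":0,"ay":0,"az":0.8,"claw":1},{"dx":0,"dy":0,"dz":0,"ax":0,"ay":0,"az":0.8,"claw":1},{"dx":0,"dy":0,"dz":0,"ax":0,"ay":0,"az":0.5,"claw":1},{"dx":0,"dy":0,"dz":0,"ax":0,"ay":0,"az":0,"claw":1}]' 50
python3 -c "
from h import *
print(r.read_state()['torque'],yawy())"
python3 -m crank '[{"dx":0,"dy":0,"dz":0,"ax":0,"ay":0,"az":0.5,"claw":1},{"dx":0,"dy":0,"dz":0,"ax":0,"ay":0,"az":0.8,"claw":1},{"dx":0,"dy":0,"dz":0,"ax":0,"ay":0,"az":0.8,"claw":1},{"dx":0,"dy":0,"dz":0,"ax":0,"ay":0,"az":0.8,"claw":1},{"dx":0,"dy":0,"dz":0,"ax":0,"ay":0,"az":0.8,"claw":1},{"dx":0,"dy":0,"dz":0,"ax":0,"ay":0,"az":0.8,"claw":1},{"dx":0,"dy":0,"dz":0,"ax":0,"ay":0,"az":0.8,"claw":1},{"dx":0,"dy":0,"dz":0,"ax":0,"ay":0,"az":0.8,"claw":1}]' 50
python3 -c "
from h import *
print(r.read_state()['torque'],yawy())"
```

```text
time: 25.07
ee_pos: [0.4588, 0.0588, 0.0319]
eef_rot: [0.298, 0.955, 0.0, 0.0]
ft_force: [1.1, 1.5, -0.3]
width: 0.0318
grip_force: 50.0
[ 0.27219562 -0.13536686 -0.0131832 ] 55.36030166636585
time: 25.73
ee_pos: [0.4584, 0.0584, 0.0319]
eef_rot: [0.582, 0.813, -0.0, -0.0]
ft_force: [-2.5, 0.3, 3.2]
width: 0.0315
grip_force: 50.0
[-0.06069709  0.4991157   0.29049197] 18.78438088289764
```

```bash
python3 -m crank '[{"dx":0,"dy":0,"dz":0,"ax":0,"ay":0,"az":0.8,"claw":1},{"dx":0,"dy":0,"dz":0,"ax":0,"ay":0,"az":0.8,"claw":1},{"dx":0,"dy":0,"dz":0,"ax":0,"ay":0,"az":0.8,"claw":1},{"dx":0,"dy":0,"dz":0,"ax":0,"ay":0,"az":0.8,"claw":1},{"dx":0,"dy":0,"dz":0,"ax":0,"ay":0,"az":0.8,"claw":1},{"dx":0,"dy":0,"dz":0,"ax":0,"ay":0,"az":0.8,"claw":1},{"dx":0,"dy":0,"dz":0,"ax":0,"ay":0,"az":0.8,"claw":1},{"dx":0,"dy":0,"dz":0,"ax":0,"ay":0,"az":0.8,"claw":1}]' 50
python3 -c "
from h import *
print(r.read_state()['torque'],yawy())"
python3 -m crank '[{"dx":0,"dy":0,"dz":0,"ax":0,"ay":0,"az":0.6,"claw":1},{"dx":0,"dy":0,"dz":0,"ax":0,"ay":0,"az":0.6,"claw":1},{"dx":0,"dy":0,"dz":0,"ax":0,"ay":0,"az":0.6,"claw":1}]' 55
python3 -c "
from h import *
print(r.read_state()['torque'],yawy())"
python3 -m crank '[{"dx":0,"dy":0,"dz":0,"ax":0,"ay":0,"az":0.5,"claw":1},{"dx":0,"dy":0,"dz":0,"ax":0,"ay":0,"az":0.5,"claw":1},{"dx":0,"dy":0,"dz":0,"ax":0,"ay":0,"az":0.5,"claw":1}]' 55
python3 -c "
from h import *
print(r.read_state()['torque'],yawy())"
```

```text
time: 26.4
ee_pos: [0.4578, 0.0584, 0.0318]
eef_rot: [0.817, 0.576, -0.001, -0.0]
ft_force: [-5.9, -0.8, 6.5]
width: 0.0316
grip_force: 50.0
[-0.09455064  1.30841552  0.31645154] -19.60791326271427
time: 26.65
ee_pos: [0.4576, 0.0584, 0.0318]
eef_rot: [0.868, 0.497, -0.001, -0.0]
ft_force: [-6.5, -0.2, 7.2]
width: 0.0316
grip_force: 55.0
[-0.11373344  1.41644988  0.2525819 ] -30.346217051532655
time: 26.9
ee_pos: [0.4575, 0.0585, 0.0318]
eef_rot: [0.904, 0.428, -0.001, -0.0]
ft_force: [-7.4, 0.6, 7.6]
width: 0.031
grip_force: 55.0
[0.02707224 1.58026598 0.28885816] -39.31569402062918
```

```bash
python3 -m crank '[{"dx":0,"dy":0,"dz":0,"ax":0,"ay":0,"az":0.5,"claw":1},{"dx":0,"dy":0,"dz":0,"ax":0,"ay":0,"az":0.5,"claw":1},{"dx":0,"dy":0,"dz":0,"ax":0,"ay":0,"az":0.5,"claw":1}]' 58
python3 -c "
from h import *
print(r.read_state()['torque'],yawy())"
python3 -m crank '[{"dx":0,"dy":0,"dz":0,"ax":0,"ay":0,"az":0.5,"claw":1},{"dx":0,"dy":0,"dz":0,"ax":0,"ay":0,"az":0.3,"claw":1}]' 58
python3 -c "
from h import *
print(r.read_state()['torque'],yawy())"
python3 -m crank '[{"dx":0,"dy":0,"dz":0,"ax":0,"ay":0,"az":0.3,"claw":1},{"dx":0,"dy":0,"dz":0,"ax":0,"ay":0,"az":0.3,"claw":1}]' 58
python3 -c "
from h import *
print(r.read_state()['torque'],yawy())"
```

```text
time: 27.15
ee_pos: [0.4574, 0.0586, 0.0318]
eef_rot: [0.935, 0.356, -0.001, -0.0]
ft_force: [-7.4, -0.1, 8.0]
width: 0.0318
grip_force: 58.0
[0.1269747  1.72212739 0.2090107 ] -48.309095773609
time: 27.32
ee_pos: [0.4574, 0.0586, 0.0318]
eef_rot: [0.949, 0.316, -0.001, -0.0]
ft_force: [-7.5, 1.6, 8.6]
width: 0.0318
grip_force: 58.0
[0.14080864 1.58080078 0.47559445] -53.1216394843063
time: 27.48
ee_pos: [0.4575, 0.0592, 0.0319]
eef_rot: [0.958, 0.288, -0.001, -0.0]
ft_force: [-6.6, 2.1, 7.2]
width: 0.0315
grip_force: 58.0
[0.56642755 1.64725937 1.00525229] -56.579817806303716
```

```bash
python3 -m crank '[{"dx":0,"dy":0,"dz":0,"ax":0,"ay":0,"az":0.3,"claw":1},{"dx":0,"dy":0,"dz":0,"ax":0,"ay":0,"az":0,"claw":1}]' 58
python3 -c "
from h import *
print(r.read_state()['torque'],yawy())"
python3 -m crank '[{"dx":0,"dy":0,"dz":0,"ax":0,"ay":0,"az":0.3,"claw":1},{"dx":0,"dy":0,"dz":0,"ax":0,"ay":0,"az":0,"claw":1},{"dx":0,"dy":0,"dz":0,"ax":0,"ay":0,"az":0,"claw":1}]' 58
python3 -c "
from h import *
print(r.read_state()['torque'],yawy())"
```

```text
time: 27.65
ee_pos: [0.4575, 0.0592, 0.0319]
eef_rot: [0.962, 0.273, -0.001, -0.0]
ft_force: [-7.4, 1.6, 7.6]
width: 0.0315
grip_force: 58.0
[0.43751869 1.68025387 0.84113527] -58.372490923454336
time: 27.9
ee_pos: [0.4573, 0.0592, 0.0319]
eef_rot: [0.966, 0.258, -0.001, -0.0]
ft_force: [-8.5, 1.3, 9.2]
width: 0.031
grip_force: 58.0
[0.5013855  1.88289731 0.6025566 ] -60.10535135930171
```

```bash
python3 -m crank '[{"dx":0,"dy":0,"dz":0,"ax":0,"ay":0,"az":0.3,"claw":1},{"dx":0,"dy":0,"dz":0,"ax":0,"ay":0,"az":0.3,"claw":1}]' 60
python3 -c "
from h import *
print(r.read_state()['torque'],yawy())"
python3 -m crank '[{"dx":0,"dy":0,"dz":0,"ax":0,"ay":0,"az":0.3,"claw":1}]' 60
python3 - <<'E'
from h import *
print(r.read_state()['torque'],yawy(),r.read_state()['joint_positions'][6])
s=snap("scene","r2")
a=cv2.imread("pics/l1.png")[185:250,275:385];b=s["color"][185:250,275:385,::-1]
cv2.imwrite("pics/cmp.png",cv2.resize(np.vstack([a,b]),None,fx=4.5,fy=4.5,interpolation=2))
E
```

```text
time: 28.07
ee_pos: [0.4572, 0.0592, 0.0318]
eef_rot: [0.974, 0.227, -0.002, -0.0]
ft_force: [-8.8, 2.5, 10.1]
width: 0.0313
grip_force: 60.0
[0.61479172 2.04139283 0.95965697] -63.748376550416474
time: 28.15
ee_pos: [0.4571, 0.0593, 0.0319]
eef_rot: [0.977, 0.212, -0.002, -0.0]
ft_force: [-8.5, 1.1, 10.4]
width: 0.0314
grip_force: 60.0
[0.26245657 1.84251912 0.58023208] -65.53509203141328 -1.494115423660948
```

```bash
python3 - <<'E'
from h import *
c=r.camera("scene")
for f in("l1","r2"):
    im=cv2.GaussianBlur(cv2.imread(f"pics/{f}.png",0),(3,3),0).astype(np.float32)
    out=[]
    for th in range(0,360,4):
        X=[.459+.042*np.cos(np.radians(th)),.0577+.042*np.sin(np.radians(th)),.033];u,v=proj(c,X)
        out.append(int(cv2.getRectSubPix(im,(1,1),(float(u),float(v)))[0,0]))
    print(f);print(*[f"{4*i}:{o}" for i,o in enumerate(out)])
E
```

```text
l1
0:35 4:41 8:46 12:53 16:60 20:72 24:85 28:107 32:128 36:141 40:153 44:160 48:167 52:162 56:154 60:145 64:136 68:129 72:121 76:113 80:111 84:108 88:111 92:121 96:139 100:161 104:172 108:175 112:176 116:177 120:180 124:185 128:190 132:183 136:172 140:162 144:147 148:126 152:100 156:75 160:58 164:46 168:39 172:48 176:67 180:85 184:100 188:109 192:110 196:111 200:110 204:110 208:107 212:99 216:89 220:72 224:57 228:51 232:49 236:63 240:75 244:87 248:100 252:108 256:111 260:112 264:112 268:112 272:112 276:107 280:93 284:69 288:48 292:39 296:40 300:53 304:78 308:101 312:110 316:110 320:110 324:108 328:103 332:91 336:77 340:60 344:43 348:32 352:30 356:30
r2
0:53 4:55 8:53 12:54 16:59 20:69 24:81 28:103 32:124 36:139 40:152 44:158 48:164 52:158 56:151 60:144 64:137 68:130 72:123 76:113 80:107 84:92 88:86 92:99 96:143 100:170 104:166 108:133 112:83 116:40 120:26 124:29 128:28 132:28 136:32 140:53 144:69 148:61 152:37 156:23 160:33 164:47 168:61 172:70 176:74 180:74 184:73 188:73 192:71 196:69 200:64 204:55 208:47 212:39 216:34 220:37 224:41 228:52 232:63 236:69 240:75 244:75 248:74 252:74 256:74 260:74 264:74 268:71 272:59 276:47 280:39 284:38 288:40 292:48 296:62 300:72 304:85 308:100 312:109 316:110 320:110 324:107 328:96 332:71 336:47 340:36 344:29 348:28 352:37 356:45
```

The sprocket held still until the torque jumped at about 139° of turn. After that sprocket and nut slipped together by about 12° under the clamp, so the nut is home. I'll release and go to the clamp bar.

```bash
python3 -m crank '[{"dx":0,"dy":0,"dz":0,"ax":0,"ay":0,"az":0,"claw":-1},{"dx":0,"dy":0,"dz":0,"ax":0,"ay":0,"az":0,"claw":-1},{"dx":0,"dy":0,"dz":0,"ax":0,"ay":0,"az":0,"claw":-1},{"dx":0,"dy":0,"dz":-0.3,"ax":0,"ay":0,"az":0,"claw":-0.5},{"dx":0,"dy":0,"dz":-0.6,"ax":0,"ay":0,"az":0,"claw":-0.5},{"dx":0,"dy":0,"dz":-1,"ax":0,"ay":0,"az":0,"claw":-0.5},{"dx":0,"dy":0,"dz":-1,"ax":0,"ay":0,"az":0,"claw":-0.5},{"dx":0,"dy":0,"dz":-1,"ax":0,"ay":0,"az":0,"claw":-0.5}]' 30
python3 -m crank '[{"dx":0,"dy":0,"dz":-1,"ax":0,"ay":0,"az":0,"claw":-0.5},{"dx":0,"dy":0,"dz":-1,"ax":0,"ay":0,"az":0,"claw":-0.5},{"dx":0,"dy":0,"dz":-1,"ax":0,"ay":0,"az":0,"claw":-0.5},{"dx":0,"dy":0,"dz":-1,"ax":0,"ay":0,"az":0,"claw":-0.5},{"dx":0,"dy":0,"dz":-1,"ax":0,"ay":0,"az":0,"claw":-0.5},{"dx":0,"dy":0,"dz":0,"ax":0,"ay":0,"az":-1,"claw":-0.5},{"dx":0,"dy":0,"dz":0,"ax":0,"ay":0,"az":-1,"claw":-0.5},{"dx":0,"dy":0,"dz":0,"ax":0,"ay":0,"az":-1,"claw":-0.5}]'
python3 -m crank '[{"dx":0,"dy":0,"dz":0,"ax":0,"ay":0,"az":-1,"claw":-0.5},{"dx":0,"dy":0,"dz":0,"ax":0,"ay":0,"az":-1,"claw":-0.5},{"dx":0,"dy":0,"dz":0,"ax":0,"ay":0,"az":-1,"claw":-0.5},{"dx":0,"dy":0,"dz":0,"ax":0,"ay":0,"az":-1,"claw":-0.5},{"dx":0,"dy":0,"dz":0,"ax":0,"ay":0,"az":-1,"claw":-0.5},{"dx":0,"dy":0,"dz":0,"ax":0,"ay":0,"az":-1,"claw":-0.5},{"dx":0,"dy":0,"dz":0,"ax":0,"ay":0,"az":-1,"claw":-0.5},{"dx":0,"dy":0,"dz":0,"ax":0,"ay":0,"az":-0.2,"claw":-0.5}]'
python3 -c "
from h import *
go([.627,.016,.27])"
```

```text
time: 28.92
ee_pos: [0.4586, 0.0585, 0.1509]
eef_rot: [0.978, 0.21, 0.0, -0.0]
ft_force: [0.6, -0.5, 0.9]
width: 0.0646
grip_force: 0.0
time: 29.58
ee_pos: [0.4589, 0.0585, 0.3002]
eef_rot: [0.932, 0.363, 0.001, 0.0]
ft_force: [0.8, -0.2, 0.3]
width: 0.065
grip_force: 0.0
time: 30.25
ee_pos: [0.4587, 0.0585, 0.2996]
eef_rot: [0.733, 0.681, 0.0, 0.0]
ft_force: [0.9, -0.1, 0.6]
width: 0.0651
grip_force: 0.0
tool delta mm [-30.  170.9  29.7] units [-1.    5.7   0.99] yaw(y axis) deg -4.2
z axis [ 0.001 -0.    -1.   ]
```

```bash
python3 -m crank '[{"dx":-0.3,"dy":0.9,"dz":0,"ax":0,"ay":0,"az":0,"claw":-0.5},{"dx":-0.3,"dy":0.9,"dz":0,"ax":0,"ay":0,"az":0,"claw":-0.5},{"dx":-0.3,"dy":0.9,"dz":0,"ax":0,"ay":0,"az":0,"claw":-0.5},{"dx":-0.1,"dy":0.9,"dz":0,"ax":0,"ay":0,"az":0,"claw":-0.5},{"dx":0,"dy":0.9,"dz":0,"ax":0,"ay":0,"az":0,"claw":-0.5},{"dx":0,"dy":0.9,"dz":0,"ax":0,"ay":0,"az":0,"claw":-0.5},{"dx":0,"dy":0.3,"dz":0.5,"ax":0,"ay":0,"az":0,"claw":-0.5},{"dx":0,"dy":0,"dz":0.5,"ax":0,"ay":0,"az":0,"claw":-0.5}]' 15
python3 -c "
from h import *
go([.627,.016,.158])"
```

```text
time: 30.92
ee_pos: [0.6286, 0.0148, 0.2679]
eef_rot: [0.735, 0.678, 0.001, -0.0]
ft_force: [-0.6, 0.1, -0.3]
width: 0.0651
grip_force: 0.0
tool delta mm [  0.9  -1.7 109.9] units [ 0.03 -0.06  3.66] yaw(y axis) deg -4.7
z axis [ 0.     0.001 -1.   ]
```

```bash
python3 -m crank '[{"dx":0,"dy":-0.06,"dz":0.9,"ax":0,"ay":0,"az":0,"claw":-0.5},{"dx":0,"dy":0,"dz":0.9,"ax":0,"ay":0,"az":0,"claw":-0.5},{"dx":0,"dy":0,"dz":0.9,"ax":0,"ay":0,"az":0,"claw":-0.5},{"dx":0,"dy":0,"dz":0.7,"ax":0,"ay":0,"az":0,"claw":-0.5},{"dx":0,"dy":0,"dz":0.26,"ax":0,"ay":0,"az":0,"claw":-0.5},{"dx":0,"dy":0,"dz":0,"ax":0,"ay":0,"az":0,"claw":1},{"dx":0,"dy":0,"dz":0,"ax":0,"ay":0,"az":0,"claw":1},{"dx":0,"dy":0,"dz":0,"ax":0,"ay":0,"az":0,"claw":1}]' 15
python3 -m crank '[{"dx":0,"dy":0,"dz":0,"ax":0,"ay":0,"az":0,"claw":1},{"dx":0,"dy":0,"dz":0,"ax":0,"ay":0,"az":0,"claw":1},{"dx":0,"dy":0,"dz":0,"ax":0,"ay":0,"az":0,"claw":1},{"dx":0,"dy":0,"dz":0,"ax":0,"ay":0,"az":0,"claw":1},{"dx":0,"dy":0,"dz":0,"ax":0,"ay":0,"az":0,"claw":1},{"dx":0,"dy":0,"dz":0,"ax":0,"ay":0,"az":0,"claw":1}]' 15
```

```text
time: 31.58
ee_pos: [0.6259, 0.0153, 0.161]
eef_rot: [0.735, 0.678, 0.001, 0.001]
ft_force: [-0.6, -0.4, 0.5]
width: 0.0525
grip_force: 0.0
time: 32.08
ee_pos: [0.6279, 0.015, 0.1597]
eef_rot: [0.735, 0.678, 0.003, 0.002]
ft_force: [26.9, 0.6, -12.7]
width: 0.0131
grip_force: 14.7
```

```bash
python3 -m crank '[{"dx":0,"dy":0.3,"dz":0,"ax":0,"ay":0,"az":0,"claw":1},{"dx":0,"dy":0.35,"dz":0.05,"ax":0,"ay":0,"az":0,"claw":1},{"dx":0,"dy":0.51,"dz":0.16,"ax":0,"ay":0,"az":0,"claw":1},{"dx":0,"dy":0,"dz":0,"ax":0,"ay":0,"az":0,"claw":1}]' 20
python3 -m crank '[{"dx":0,"dy":0.47,"dz":0.26,"ax":0,"ay":0,"az":0,"claw":1},{"dx":0,"dy":0.41,"dz":0.34,"ax":0,"ay":0,"az":0,"claw":1},{"dx":0,"dy":0,"dz":0,"ax":0,"ay":0,"az":0,"claw":1}]' 20
python3 -c "
from h import *
go([.7063,.0099,.089])"
```

```text
time: 32.42
ee_pos: [0.6625, 0.012, 0.1533]
eef_rot: [0.735, 0.678, 0.001, 0.001]
ft_force: [4.3, -1.0, 4.6]
width: 0.0126
grip_force: 20.1
time: 32.67
ee_pos: [0.6894, 0.0099, 0.1348]
eef_rot: [0.735, 0.678, 0.002, 0.001]
ft_force: [7.4, -1.0, 3.9]
width: 0.0097
grip_force: 17.7
tool delta mm [ 1.3 16.6 45.8] units [0.04 0.55 1.53] yaw(y axis) deg -4.6
z axis [ 0.005  0.001 -1.   ]
```

```bash
python3 -m crank '[{"dx":0,"dy":0,"dz":0,"ax":0,"ay":0,"az":0,"claw":-0.5},{"dx":0,"dy":0,"dz":0,"ax":0,"ay":0,"az":0,"claw":-0.5},{"dx":0,"dy":0,"dz":0,"ax":0,"ay":0,"az":0,"claw":-0.5},{"dx":0,"dy":0,"dz":0.3,"ax":0,"ay":0,"az":0,"claw":-0.5},{"dx":0,"dy":0,"dz":0.2,"ax":0,"ay":0,"az":0,"claw":1},{"dx":0,"dy":0,"dz":0,"ax":0,"ay":0,"az":0,"claw":1},{"dx":0,"dy":0,"dz":0,"ax":0,"ay":0,"az":0,"claw":1},{"dx":0,"dy":0,"dz":0,"ax":0,"ay":0,"az":0,"claw":1}]' 15
python3 -m crank '[{"dx":0,"dy":0,"dz":0,"ax":0,"ay":0,"az":0,"claw":1},{"dx":0,"dy":0,"dz":0,"ax":0,"ay":0,"az":0,"claw":1},{"dx":0,"dy":0,"dz":0,"ax":0,"ay":0,"az":0,"claw":1}]' 15
```

```text
time: 33.33
ee_pos: [0.6866, 0.01, 0.12]
eef_rot: [0.735, 0.678, 0.0, 0.0]
ft_force: [6.5, -0.3, 2.6]
width: 0.0172
grip_force: 3.3
time: 33.58
ee_pos: [0.6875, 0.01, 0.121]
eef_rot: [0.735, 0.678, 0.001, 0.001]
ft_force: [5.6, -0.8, 2.2]
width: 0.0133
grip_force: 15.0
```

```bash
python3 -m crank '[{"dx":0,"dy":0.3,"dz":0.38,"ax":0,"ay":0,"az":0,"claw":1},{"dx":0,"dy":0.24,"dz":0.47,"ax":0,"ay":0,"az":0,"claw":1},{"dx":0,"dy":0.13,"dz":0.44,"ax":0,"ay":0,"az":0,"claw":1},{"dx":0,"dy":0,"dz":0,"ax":0,"ay":0,"az":0,"claw":1}]' 15
python3 -m crank '[{"dx":0,"dy":0,"dz":0.15,"ax":0,"ay":0,"az":0,"claw":1},{"dx":0,"dy":0,"dz":0,"ax":0,"ay":0,"az":0,"claw":1}]' 15
```

```text
time: 33.92
ee_pos: [0.706, 0.0085, 0.0789]
eef_rot: [0.735, 0.679, -0.001, -0.001]
ft_force: [5.5, -0.3, -9.5]
width: 0.013
grip_force: 15.0
time: 34.08
ee_pos: [0.7061, 0.0086, 0.0769]
eef_rot: [0.735, 0.679, -0.0, 0.0]
ft_force: [-0.2, -0.0, 1.8]
width: 0.0136
grip_force: 15.0
```

```bash
python3 -m crank '[{"dx":0,"dy":0,"dz":0,"ax":0,"ay":0,"az":0,"claw":-0.6},{"dx":0,"dy":0,"dz":0,"ax":0,"ay":0,"az":0,"claw":-0.6},{"dx":0,"dy":0,"dz":0,"ax":0,"ay":0,"az":0,"claw":-0.6},{"dx":0,"dy":0,"dz":0,"ax":0,"ay":0,"az":0,"claw":-0.6},{"dx":0,"dy":0,"dz":-0.5,"ax":0,"ay":0,"az":0,"claw":-0.6},{"dx":0,"dy":0,"dz":-1,"ax":0,"ay":0,"az":0,"claw":-0.6},{"dx":0,"dy":0,"dz":-1,"ax":0,"ay":0,"az":0,"claw":-0.6},{"dx":0,"dy":0,"dz":-1,"ax":0,"ay":0,"az":0,"claw":-0.6}]' 15
python3 -m crank '[{"dx":0,"dy":0,"dz":-1,"ax":0,"ay":0,"az":0,"claw":-1},{"dx":0,"dy":0,"dz":-1,"ax":0,"ay":0,"az":0,"claw":-1},{"dx":0,"dy":0,"dz":-1,"ax":0,"ay":0,"az":0,"claw":-1},{"dx":0,"dy":0,"dz":-0.6,"ax":0,"ay":0,"az":0,"claw":-1},{"dx":0,"dy":0,"dz":0,"ax":0,"ay":0,"az":0,"claw":-1}]' 15
python3 - <<'E'
from h import *
go([.4585,.0583,.29]);s=snap("scene","o1")
u=np.array([np.cos(np.radians(4.3)),-np.sin(np.radians(4.3)),0]);v=np.array([-u[1],u[0],0]);N=np.array([.458,.0577,0])
for x,z in((.174,.183),(.252,.119)):
 for y in(-.045,-.03,.03,.045):
  p=np.array(proj(s,N+x*u+y*v+[0,0,z])).round().astype(int);print(x,y,s["color"][p[1],p[0]])
im=cv2.GaussianBlur(cv2.imread("pics/o1.png",0),(3,3),0).astype(np.float32)
for th in range(150,360,4):
    X=[.459+.042*np.cos(np.radians(th)),.0577+.042*np.sin(np.radians(th)),.033];a,b=proj(s,X);print(f"{th}:{int(cv2.getRectSubPix(im,(1,1),(float(a),float(b)))[0,0])}",end=" ")
E
```

```text
time: 34.75
ee_pos: [0.7057, 0.0086, 0.1826]
eef_rot: [0.735, 0.679, -0.0, -0.0]
ft_force: [0.5, -0.5, 0.4]
width: 0.0585
grip_force: 0.0
time: 35.17
ee_pos: [0.7073, 0.0091, 0.2948]
eef_rot: [0.735, 0.678, 0.003, 0.002]
ft_force: [0.2, 0.8, 1.3]
width: 0.0854
grip_force: 0.0
tool delta mm [  29.2 -252.     3.2] units [ 0.97 -8.4   0.11] yaw(y axis) deg -4.6
z axis [ 0.007  0.001 -1.   ]
0.174 -0.045 [93 92 97]
0.174 -0.03 [51 52 49]
0.174 0.03 [57 55 55]
0.174 0.045 [55 55 52]
0.252 -0.045 [41 40 39]
0.252 -0.03 [54 56 52]
0.252 0.03 [52 54 54]
0.252 0.045 [58 57 58]
150:64 154:37 158:36 162:52 166:74 170:93 174:106 178:110 182:111 186:111 190:110 194:104 198:99 202:84 206:69 210:58 214:46 218:49 222:56 226:70 230:88 234:100 238:108 242:113 246:113 250:111 254:111 258:112 262:112 266:109 270:98 274:78 278:61 282:56 286:58 290:70 294:89 298:105 302:111 306:111 310:110 314:110 318:110 322:110 326:106 330:91 334:70 338:53 342:41 346:34 350:46 354:64 358:86
```

```bash
python3 -m crank '[{"dx":0.2,"dy":-1,"dz":0,"ax":0,"ay":0,"az":0,"claw":-1},{"dx":0.2,"dy":-1,"dz":0,"ax":0,"ay":0,"az":0,"claw":-1},{"dx":0.2,"dy":-1,"dz":0,"ax":0,"ay":0,"az":0,"claw":-1},{"dx":0.2,"dy":-1,"dz":0,"ax":0,"ay":0,"az":0,"claw":-1},{"dx":0.17,"dy":-1,"dz":0,"ax":0,"ay":0,"az":0,"claw":-1},{"dx":0,"dy":-1,"dz":0,"ax":0,"ay":0,"az":0,"claw":-1},{"dx":0,"dy":-1,"dz":0,"ax":0,"ay":0,"az":0,"claw":-1},{"dx":0,"dy":-1,"dz":0,"ax":0,"ay":0,"az":0,"claw":-1}]' 20
python3 -m crank '[{"dx":0,"dy":-0.4,"dz":0,"ax":0,"ay":0,"az":0,"claw":-1},{"dx":0,"dy":0,"dz":0,"ax":0,"ay":0,"az":1,"claw":-1},{"dx":0,"dy":0,"dz":0,"ax":0,"ay":0,"az":1,"claw":-1},{"dx":0,"dy":0,"dz":0,"ax":0,"ay":0,"az":1,"claw":-1},{"dx":0,"dy":0,"dz":0,"ax":0,"ay":0,"az":1,"claw":-1},{"dx":0,"dy":0,"dz":0,"ax":0,"ay":0,"az":1,"claw":-1},{"dx":0,"dy":0,"dz":0,"ax":0,"ay":0,"az":1,"claw":-1},{"dx":0,"dy":0,"dz":0,"ax":0,"ay":0,"az":1,"claw":-1}]' 20
python3 -m crank '[{"dx":0,"dy":0,"dz":0,"ax":0,"ay":0,"az":1,"claw":-1},{"dx":0,"dy":0,"dz":0,"ax":0,"ay":0,"az":1,"claw":-1},{"dx":0,"dy":0,"dz":0,"ax":0,"ay":0,"az":1,"claw":-1},{"dx":0,"dy":0,"dz":0,"ax":0,"ay":0,"az":0.1,"claw":-1},{"dx":0,"dy":0,"dz":0,"ax":0,"ay":0,"az":0,"claw":-1}]' 20
python3 -c "
from h import *
go([.4585,.0583,.029])"
```

```text
time: 35.88
ee_pos: [0.4671, 0.0565, 0.2879]
eef_rot: [0.735, 0.678, -0.001, -0.001]
ft_force: [-0.2, -0.5, 0.8]
width: 0.0869
grip_force: 0.0
time: 36.55
ee_pos: [0.4566, 0.0573, 0.2882]
eef_rot: [0.93, 0.368, -0.001, -0.0]
ft_force: [-1.1, 0.3, -0.2]
width: 0.0869
grip_force: 0.0
time: 36.97
ee_pos: [0.4568, 0.0574, 0.2887]
eef_rot: [0.976, 0.216, -0.001, -0.0]
ft_force: [-0.5, 0.6, -0.9]
width: 0.0871
grip_force: 0.0
tool delta mm [2.300e+00 1.000e-01 2.597e+02] units [0.08 0.   8.66] yaw(y axis) deg -65.0
z axis [-0.001 -0.    -1.   ]
```

```bash
python3 -m crank '[{"dx":0.08,"dy":0,"dz":1,"ax":0,"ay":0,"az":0,"claw":-1},{"dx":0,"dy":0,"dz":1,"ax":0,"ay":0,"az":0,"claw":-1},{"dx":0,"dy":0,"dz":1,"ax":0,"ay":0,"az":0,"claw":-1},{"dx":0,"dy":0,"dz":1,"ax":0,"ay":0,"az":0,"claw":-1},{"dx":0,"dy":0,"dz":0.7,"ax":0,"ay":0,"az":0,"claw":-1}]' 40
python3 -m crank '[{"dx":0,"dy":0,"dz":0.6,"ax":0,"ay":0,"az":0,"claw":-1},{"dx":0,"dy":0,"dz":0.6,"ax":0,"ay":0,"az":0,"claw":-1},{"dx":0,"dy":0,"dz":0.6,"ax":0,"ay":0,"az":0,"claw":-1},{"dx":0,"dy":0,"dz":0.6,"ax":0,"ay":0,"az":0,"claw":-1},{"dx":0,"dy":0,"dz":0.6,"ax":0,"ay":0,"az":0,"claw":-1},{"dx":0,"dy":0,"dz":0.6,"ax":0,"ay":0,"az":0,"claw":-1},{"dx":0,"dy":0,"dz":0.35,"ax":0,"ay":0,"az":0,"claw":-1},{"dx":0,"dy":0,"dz":0,"ax":0,"ay":0,"az":0,"claw":-1}]' 40
python3 -m crank '[{"dx":0,"dy":0,"dz":0,"ax":0,"ay":0,"az":0,"claw":1},{"dx":0,"dy":0,"dz":0,"ax":0,"ay":0,"az":0,"claw":1},{"dx":0,"dy":0,"dz":0,"ax":0,"ay":0,"az":0,"claw":1},{"dx":0,"dy":0,"dz":0,"ax":0,"ay":0,"az":0,"claw":1},{"dx":0,"dy":0,"dz":0,"ax":0,"ay":0,"az":0,"claw":1},{"dx":0,"dy":0,"dz":0,"ax":0,"ay":0,"az":0,"claw":1},{"dx":0,"dy":0,"dz":0,"ax":0,"ay":0,"az":0,"claw":1},{"dx":0,"dy":0,"dz":0,"ax":0,"ay":0,"az":0,"claw":1}]' 40
python3 -m crank '[{"dx":0,"dy":0,"dz":0,"ax":0,"ay":0,"az":0,"claw":1},{"dx":0,"dy":0,"dz":0,"ax":0,"ay":0,"az":0,"claw":1},{"dx":0,"dy":0,"dz":0,"ax":0,"ay":0,"az":0,"claw":1},{"dx":0,"dy":0,"dz":0,"ax":0,"ay":0,"az":0,"claw":1}]' 50
```

```text
time: 37.38
ee_pos: [0.458, 0.0583, 0.1457]
eef_rot: [0.976, 0.217, -0.001, -0.0]
ft_force: [0.3, 0.0, -0.3]
width: 0.0869
grip_force: 0.0
time: 38.05
ee_pos: [0.4576, 0.0584, 0.0279]
eef_rot: [0.976, 0.216, -0.002, -0.0]
ft_force: [-0.8, -0.6, 0.9]
width: 0.0869
grip_force: 0.0
time: 38.72
ee_pos: [0.4595, 0.0586, 0.0302]
eef_rot: [0.977, 0.215, 0.0, 0.0]
ft_force: [-0.6, 0.3, 0.3]
width: 0.0415
grip_force: 0.0
time: 39.05
ee_pos: [0.4594, 0.0587, 0.0302]
eef_rot: [0.977, 0.215, -0.0, -0.0]
ft_force: [-1.1, 1.9, 1.3]
width: 0.0314
grip_force: 50.0
```

```bash
python3 -m crank '[{"dx":0,"dy":0,"dz":-0.2,"ax":0,"ay":0,"az":0,"claw":1},{"dx":0,"dy":0,"dz":-0.3,"ax":0,"ay":0,"az":0,"claw":1},{"dx":0,"dy":0,"dz":-0.5,"ax":0,"ay":0,"az":0,"claw":1},{"dx":0,"dy":0,"dz":-0.5,"ax":0,"ay":0,"az":0,"claw":1},{"dx":0,"dy":0,"dz":-0.5,"ax":0,"ay":0,"az":0,"claw":1},{"dx":0,"dy":0,"dz":-0.5,"ax":0,"ay":0,"az":0,"claw":1},{"dx":0,"dy":0,"dz":-0.5,"ax":0,"ay":0,"az":0,"claw":1},{"dx":0,"dy":0,"dz":0,"ax":0,"ay":0,"az":0,"claw":1}]' 50
python3 -c "
from h import *
go([.502,.368,.12])"
```

```text
time: 39.72
ee_pos: [0.4609, 0.0588, 0.1232]
eef_rot: [0.977, 0.215, 0.002, 0.001]
ft_force: [1.1, 0.9, -4.6]
width: 0.0316
grip_force: 50.0
tool delta mm [ 167.2 -263.2    3.3] units [ 5.57 -8.77  0.11] yaw(y axis) deg -65.1
z axis [ 0.004 -0.    -1.   ]
```

```bash
python3 -m crank '[{"dx":0.25,"dy":-0.4,"dz":0,"ax":0,"ay":0,"az":0,"claw":1},{"dx":0.46,"dy":-0.73,"dz":0,"ax":0,"ay":0,"az":0,"claw":1},{"dx":0.46,"dy":-0.73,"dz":0,"ax":0,"ay":0,"az":0,"claw":1},{"dx":0.46,"dy":-0.73,"dz":0,"ax":0,"ay":0,"az":0,"claw":1},{"dx":0.46,"dy":-0.73,"dz":0,"ax":0,"ay":0,"az":0,"claw":1},{"dx":0.46,"dy":-0.73,"dz":0,"ax":0,"ay":0,"az":0,"claw":1},{"dx":0.46,"dy":-0.73,"dz":0,"ax":0,"ay":0,"az":0,"claw":1},{"dx":0.46,"dy":-0.73,"dz":0,"ax":0,"ay":0,"az":0,"claw":1}]' 50
python3 -m crank '[{"dx":0.46,"dy":-0.73,"dz":0,"ax":0,"ay":0,"az":0,"claw":1},{"dx":0.46,"dy":-0.73,"dz":0,"ax":0,"ay":0,"az":0,"claw":1},{"dx":0.46,"dy":-0.73,"dz":0,"ax":0,"ay":0,"az":0,"claw":1},{"dx":0.46,"dy":-0.73,"dz":0,"ax":0,"ay":0,"az":0,"claw":1},{"dx":0.3,"dy":-0.5,"dz":0,"ax":0,"ay":0,"az":0,"claw":1},{"dx":0.2,"dy":-0.3,"dz":0,"ax":0,"ay":0,"az":0,"claw":1},{"dx":0,"dy":0,"dz":0,"ax":0,"ay":0,"az":0,"claw":1}]' 50
python3 -c "
from h import *
go([.502,.368,.022])"
```

```text
time: 40.38
ee_pos: [0.484, 0.2532, 0.1193]
eef_rot: [0.977, 0.215, -0.001, 0.0]
ft_force: [0.7, 0.6, -4.9]
width: 0.0313
grip_force: 50.0
time: 40.97
ee_pos: [0.5001, 0.3853, 0.1192]
eef_rot: [0.976, 0.217, -0.001, -0.001]
ft_force: [0.1, -0.2, -4.8]
width: 0.0314
grip_force: 50.0
tool delta mm [-5.4 16.6 97.2] units [-0.18  0.55  3.24] yaw(y axis) deg -65.0
z axis [-0.002  0.001 -1.   ]
```

```bash
python3 -m crank '[{"dx":-0.1,"dy":0.3,"dz":0,"ax":0,"ay":0,"az":0,"claw":1},{"dx":-0.08,"dy":0.25,"dz":0.4,"ax":0,"ay":0,"az":0,"claw":1},{"dx":0,"dy":0,"dz":0.6,"ax":0,"ay":0,"az":0,"claw":1},{"dx":0,"dy":0,"dz":0.6,"ax":0,"ay":0,"az":0,"claw":1},{"dx":0,"dy":0,"dz":0.6,"ax":0,"ay":0,"az":0,"claw":1},{"dx":0,"dy":0,"dz":0.5,"ax":0,"ay":0,"az":0,"claw":1},{"dx":0,"dy":0,"dz":0.25,"ax":0,"ay":0,"az":0,"claw":1},{"dx":0,"dy":0,"dz":0,"ax":0,"ay":0,"az":0,"claw":1}]' 50
python3 -m crank '[{"dx":0,"dy":0,"dz":0.1,"ax":0,"ay":0,"az":0,"claw":1},{"dx":0,"dy":0,"dz":0.06,"ax":0,"ay":0,"az":0,"claw":1},{"dx":0,"dy":0,"dz":0,"ax":0,"ay":0,"az":0,"claw":1},{"dx":0,"dy":0,"dz":0,"ax":0,"ay":0,"az":0,"claw":1}]' 50
```

```text
time: 41.63
ee_pos: [0.5027, 0.3636, 0.0294]
eef_rot: [0.977, 0.215, -0.001, 0.001]
ft_force: [-0.5, 0.0, -4.7]
width: 0.0311
grip_force: 50.0
time: 41.97
ee_pos: [0.5036, 0.3661, 0.0275]
eef_rot: [0.977, 0.215, 0.001, -0.0]
ft_force: [-0.7, 0.0, -5.0]
width: 0.0314
grip_force: 50.0
```

```bash
python3 -m crank '[{"dx":0,"dy":0,"dz":0.12,"ax":0,"ay":0,"az":0,"claw":1},{"dx":0,"dy":0,"dz":0,"ax":0,"ay":0,"az":0,"claw":1},{"dx":0,"dy":0,"dz":0,"ax":0,"ay":0,"az":0,"claw":1}]' 50
python3 -m crank '[{"dx":0,"dy":0,"dz":0.08,"ax":0,"ay":0,"az":0,"claw":1},{"dx":0,"dy":0,"dz":0,"ax":0,"ay":0,"az":0,"claw":1},{"dx":0,"dy":0,"dz":0,"ax":0,"ay":0,"az":0,"claw":1}]' 50
python3 -m crank '[{"dx":0,"dy":0,"dz":0.05,"ax":0,"ay":0,"az":0,"claw":1},{"dx":0,"dy":0,"dz":0,"ax":0,"ay":0,"az":0,"claw":1},{"dx":0,"dy":0,"dz":0,"ax":0,"ay":0,"az":0,"claw":1}]' 50
```

```text
time: 42.22
ee_pos: [0.5032, 0.3658, 0.0231]
eef_rot: [0.977, 0.215, -0.0, 0.0]
ft_force: [-0.4, 1.0, -4.6]
width: 0.0316
grip_force: 50.0
time: 42.47
ee_pos: [0.5032, 0.3658, 0.0206]
eef_rot: [0.977, 0.215, -0.0, 0.0]
ft_force: [0.3, 0.3, -4.8]
width: 0.0319
grip_force: 50.0
time: 42.72
ee_pos: [0.5035, 0.366, 0.0202]
eef_rot: [0.977, 0.215, 0.0, 0.0]
ft_force: [-3.0, -2.4, 5.6]
width: 0.0317
grip_force: 50.0
```

Contact at the expected tray height. I'll release, rise and look.

```bash
python3 -m crank '[{"dx":0,"dy":0,"dz":-0.05,"ax":0,"ay":0,"az":0,"claw":-1},{"dx":0,"dy":0,"dz":0,"ax":0,"ay":0,"az":0,"claw":-1},{"dx":0,"dy":0,"dz":0,"ax":0,"ay":0,"az":0,"claw":-1},{"dx":0,"dy":0,"dz":0,"ax":0,"ay":0,"az":0,"claw":-1},{"dx":0,"dy":0,"dz":-0.3,"ax":0,"ay":0,"az":0,"claw":-1},{"dx":0,"dy":0,"dz":-0.8,"ax":0,"ay":0,"az":0,"claw":-1},{"dx":0,"dy":0,"dz":-1,"ax":0,"ay":0,"az":0,"claw":-1},{"dx":0,"dy":0,"dz":-1,"ax":0,"ay":0,"az":0,"claw":-1}]' 50
python3 -m crank '[{"dx":0,"dy":0,"dz":-1,"ax":0,"ay":0,"az":0,"claw":-1},{"dx":0,"dy":0,"dz":-1,"ax":0,"ay":0,"az":0,"claw":-1},{"dx":0,"dy":0,"dz":-1,"ax":0,"ay":0,"az":0,"claw":-1},{"dx":0,"dy":0,"dz":-1,"ax":0,"ay":0,"az":0,"claw":-1},{"dx":0,"dy":0,"dz":-1,"ax":0,"ay":0,"az":0,"claw":-1},{"dx":0,"dy":0,"dz":-1,"ax":0,"ay":0,"az":0,"claw":-1},{"dx":0,"dy":0,"dz":0,"ax":0,"ay":0,"az":0,"claw":-1},{"dx":0,"dy":0,"dz":0,"ax":0,"ay":0,"az":0,"claw":-1}]' 50
python3 - <<'E'
from h import *
s=r.camera("scene");cv2.imwrite("pics/end.png",cv2.resize(s["color"][130:280,270:470,::-1],None,fx=4,fy=4,interpolation=2))
E
```

```text
time: 43.38
ee_pos: [0.5028, 0.3658, 0.1152]
eef_rot: [0.977, 0.215, -0.0, 0.0]
ft_force: [0.2, 1.2, -0.2]
width: 0.077
grip_force: 0.0
time: 44.05
ee_pos: [0.5034, 0.3667, 0.2962]
eef_rot: [0.977, 0.215, 0.002, -0.001]
ft_force: [-0.9, 0.3, 0.4]
width: 0.0868
grip_force: 0.0
```

View pics/end.png

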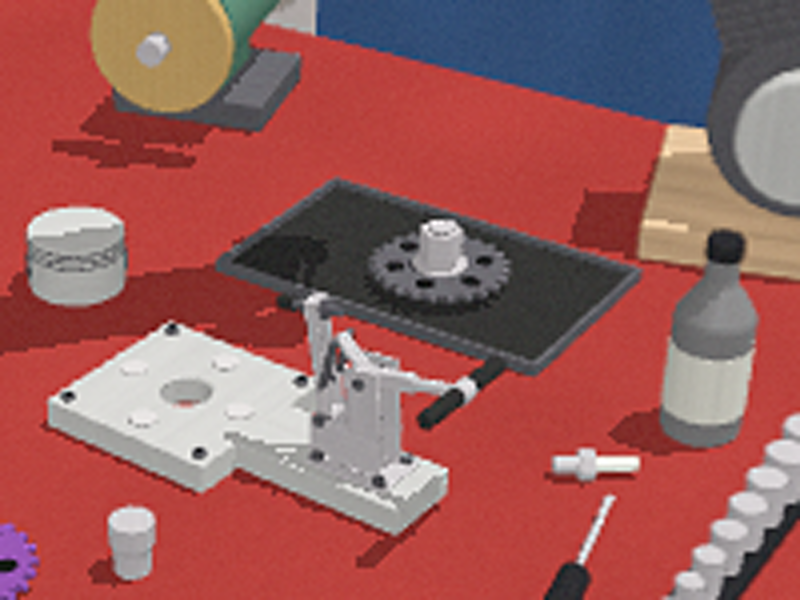

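The sprocket lies flat, nut up, in the tray at crop (440,265). The jig is empty and the clamp is open with its handle back at crop (465,390). Handing in.

```bash
python3 -c "
from bench import r
print(r.close_job())"
```

```text
the job is handed in; nothing more can be done
None
```

The one real sprocket was clamped, its nut driven to the stop, and it now lies nut up in the tray with the clamp open; the job is handed in, though sprocket and nut slipped together about 12° under the clamp after the nut reached its stop.

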